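Put the lever slicer away: clear it, square and clamp the fence, lock the knife

ROBOT

A 7-joint arm with a two-finger parallel gripper is mounted at the origin on the work surface. World frame = base frame: x ahead of the robot, y to its left, z up, the work surface at z = 0. Lengths are in m, angles in rad, forces in N, time in s.
With the tool pointing down it reaches from about 0.4 to 0.85 m from the base axis. Payload 10.4 kg.
Tool frame: the origin (TCP) lies at the very end of the fingers, on their centre line; the grasp point (between the pads) lies manip.hold_point_z behind it (manip.hold_point_z is the distance from the TCP to the grasp point, in m); z points along the fingers, x is the direction in which the jaws open and shut, and the axes are right-handed (so a half turn about z gives the same grasp; the last joint's range is limited). The gripper opens to 85 mm and grips with 20 to 120 N. Pads are 22 mm wide; open, the fingers measure 114 mm over their backs; the gripper's body (76 mm by 85 mm) begins 54 mm behind the grasp point. The pads swing forward as they close: fully open they stand 13 mm farther back than shut.
Start: joints at [-1.274, 0.332, -0.065, 1.46, 0.022, 1.35, -0.088], TCP at [0.196, 0.593, 0.195] pointing down, gripper open.
Joint ranges: [-2.6, 2.6], [-0.5, 2.12], [-1.47, 1.34], [0.16, 2.42], [-1.27, 4.41], [0.06, 2.06], [-2.6, 2.6]. Speed limits (rad/s): [2.22, 2.22, 2.79, 2.79, 3.14, 3.14, 3.14].

INTERFACE

Orientations are given as a unit quaternion [x, y, z, w].
In Python, from workcell import readout, camera, camera_info, manip gives the robot as it stands.
- The arm moves only by the tool play_rows, never from a script. Its argument "rows" is a list of rows, each a list of 3 entries, a list of its own where there are three numbers: the shift along the world's x, y, z in mm, then the turn, a rotation vector about the world's x, y, z in degrees, then the finger opening in mm, from 0 to 85.4. In form: [[[tx, ty, tz], [rx, ry, rz], fingers], ...]. A call has 1 to 12 rows; each row shifts and turns the commanded pose from where the row before left it; what a row does not reach is not made up. A row lasts 1/8 s, in which the tool goes at most 62.5 mm and 10.7 degrees, less where a joint would pass 70% of its speed; a pose out of reach is approached as far as the arm can. A call with a gripper value outside its range is refused whole. The fingers move at their own pace and stop on an object; "force" is the grip in N (left out, the last holds). Time passes only in rows, so rows that do not move let the fingers close. It gives the time, the measured TCP pose, the force and the opening at its end, in the units of the state.
- readout.get_obs(): the state, without advancing time (a new reading comes with each control period).
- camera(name): name is "side" or "top"; returns the picture (400x640x3 uint8, blue, green, red); there is no depth.
- camera_info(name): a dict with "fx", "fy", "cx", "cy" (pixels), "world_from_camera" (4x4, takes a point from camera to world coordinates). Camera axes: x right, y up, looking along -z (the intrinsics and any distortion apply to the point x, -y, -z); pixel columns grow to the right and rows downward; lengths in m; the calibration is good to about 2 mm. A picture is of the moment at which its call begins. camera_info takes no time and is no camera call.
- manip.hand_in(): hands the job in, once; it reports no verdict.
The state is a dict: "clock": time; "joint_pos": joint angles; "joint_velocities": joint speeds; "tau": joint torques, N m; "position": TCP position; "ee_rot": TCP orientation; "ft_force": force on the tool from outside, world axes, zero at the start; "torque": the same for the moment, N m; "grip_width": opening from 0.0 (shut) to 1.0 (fully open).
Only numpy, scipy, OpenCV 4.12 (cv2) and the standard library are available. Lean on these libraries where they do the work, as an engineer would, in place of code of your own. Each camera call takes 0.05 s, during which the arm holds its last target.

TASK

Put the sausage slicer away: lay every dry sausage that is on or beside it in the white stoneware dish; loosen the fence's T-handle clamp, swing the fence back to the long zero mark so that it stands square to the knife, and tighten the clamp fully again; and bring the knife arm right down and push the barrel bolt fully home through the keeper on the arm so that the knife is locked. Leave the other pantry things standing where they are.

Things in the scene. Friction and masses are not known exactly. Their poses are not given: they have to be found in the camera images.
- slicer: lever slicer, a rubberwood board 290 (x) x 410 (y) x 28 mm high incl. feet, fixed to the counter; origin at the centre of its underside, x away from the robot, y to its left, z up (yawed up to 0.15 rad). The knife arm runs along x over a slot at y = -95 mm, the fence stands on a flush steel turntable to the left of it, the barrel bolt on the out-feed board to the right of it
- fence (a joint): angle of the fence on the board (rad): 0 = at the long zero mark, square to the knife (fence along the board's y); positive = its free left end swung back, away from the robot, clockwise seen from above. Turns from -0.2 to 0.75 with no stop at 0; starts at 0.35 to 0.7. About 0.2 N m of drag when the clamp is loose; held fast (over 3 N m) when it is tight
- fence_pivot (a point): the fence's vertical pivot axis, at the fence's top edge, 59 mm above the counter
- fence_grip (a point): point on the fence 130 mm out from the pivot along the fence, 7 mm below its top edge. The fence is an upright aluminium bar 16 mm thick, 225 mm long (from 25 mm behind the pivot to 200 mm beyond it), its top 31 mm above the board, its foot 3 mm above it; point axes turn with the fence, y along it towards the free end
- clamp (a joint): angle of the T-handle clamp nut (rad) about its upright stud: 0 = tight, grows as it is unscrewed counter-clockwise seen from above, to a stop at 1.3; it bites below about 0.5 and is fully tight below 0.2; resists with at most 0.3 N m. It stays where it is left
- clamp_grip (a point): centre of the T-handle, on the stud's axis, 88 mm above the counter. The handle is a black bar 64 mm long, 15 mm wide, 26 mm high (its top 99 mm above the counter); at clamp = 0 its length points 0.7 rad clockwise from the board's x axis, and it turns with the joint (so at clamp = q it points q - 0.7 rad counter-clockwise from the board's x). The stud stands 65 mm behind (x) and 25 mm left (y) of the fence pivot; point axes turn with the joint, at 0 parallel to the board's
- knife (a joint): angle of the knife arm (rad) about its level hinge at the back of the board: 0 = right down on its stop, grows as it is raised; starts at 0.35 to 0.6. Stiff hinge: it stays where it is left and needs about 3 to 8 N down on the handle
- knife_hinge (a point): the knife arm's hinge axis (it runs along the board's y), 62 mm above the counter
- knife_grip (a point): top of the knife arm's round wooden handle at its middle, 245 mm from the hinge (14 mm above the arm's centre line). The handle is 28 mm thick, 105 mm long along the arm and is the arm's free end, nearest the robot; with the knife down its top is 76 mm above the counter
- bolt (a joint): travel of the barrel bolt (m): 0 = drawn back, 0.034 = fully home; it slides along the board's +y (to the left) and enters the keeper eye on the arm from 0.005 to 0.01 on, which it can do only while the knife is right down. Drag 2 N; stays where it is left
- bolt_grip (a point): on the bolt's upright finger post, 98 mm above the counter; the post is a steel pin 13 mm thick with a small ball top 114 mm above the counter; it rises from the bolt rod at 62 mm
- keeper (a point): mouth of the keeper eye on the right side of the knife arm, 213 mm from the hinge, on the arm's centre line
- dish: white stoneware dish, open, 236 (x) x 160 (y) x 46 mm, walls and floor 8 mm thick (inside 220 x 144 mm), with a small lug at each short end; fixed; origin at the centre of its underside
- sausage1: dry-cured pressed sausage, dark red-brown, a flat-sided bar 110 mm long, 30 mm wide, 26 mm high, about 0.12 kg; origin at the centre of its underside, x along its length; may be absent (then None)
- sausage2: dry-cured pressed sausage, dark red-brown, a flat-sided bar 110 mm long, 30 mm wide, 26 mm high, about 0.12 kg; origin at the centre of its underside, x along its length; may be absent (then None)
- sausage3: dry-cured pressed sausage, dark red-brown, a flat-sided bar 110 mm long, 30 mm wide, 26 mm high, about 0.12 kg; origin at the centre of its underside, x along its length; may be absent (then None)
- sausage4: dry-cured pressed sausage, dark red-brown, a flat-sided bar 110 mm long, 30 mm wide, 26 mm high, about 0.12 kg; origin at the centre of its underside, x along its length; may be absent (then None)
- jar: flip-top glass condiment jar, 72 mm wide, 114 mm high (bystander: not part of the job)
- grater: stainless box grater, 60 x 90 x 215 mm high (bystander: not part of the job)
- lid: green silicone lid, a flat disc 150 mm wide with a middle knob 24 mm high (bystander: not part of the job)
- cup: white plastic measuring cup with a handle, 84 mm wide, 85 mm high (bystander: not part of the job)
- tin: food tin, 74 mm wide, 110 mm high (bystander: not part of the job)
Mind the look-alikes: they are no part of the job. What is shaped like the sausage2 but purple or yellow is not meant.

How it is judged:
By the outcome, as a careful person would: the job done as asked, in the order asked, and still so for the second after the job is handed in, with the robot touching nothing.
Of sausage1, sausage2, sausage3, sausage4 only 3 to 4 are there at a start; the rules pass over those that are not, and their reading is None.
At some moment in a run one of sausage1, sausage2, sausage3, sausage4 may be knocked a few centimetres aside while the robot is not near it.
Once in a run the grip may slacken for a moment while it holds something.
It also fails if it takes over 208 s, if anything falls off the work surface, if the arm or the gripper's body presses on something with over 40 N, if the wrist force passes 120 N, or if a joint passes its speed limit or range.

## Working session

There is one attempt and no reset: what is moved stays moved. The work goes in short steps, Python scripts to look and compute and a tool call to move; the robot and the scene stay as the last step left them, time stands still between calls to the robot, and variables do not carry over. Pictures are saved under pics/ and viewed, and the job is handed in when it is done.

Besides the shell and the picture viewer there is one more tool, called after "Emit:" by a JSON object that holds its "api" and its "payload", one argument or row to a line. play_rows: Moves the arm, as the interface text tells. Its arguments: {"type":"object","properties":{"rows":{"type":"array"},"force":{"type":"number"}},"required":["rows"]}

```bash
mkdir -p pics; ls; python3 - <<'E'
from workcell import readout, camera, camera_info, manip
import cv2
print(readout.get_obs()); print(manip.hold_point_z)
for n in("side","top"):
    cv2.imwrite(f"pics/{n}0.png",camera(n)); print(n,camera_info(n))
E
```

```text
pics
{'clock': 0.0, 'joint_pos': array([-1.27358743,  0.33288028, -0.06465182,  1.46093957,  0.02163185,
        1.34988663, -0.08849112]), 'joint_velocities': array([ 0.00017577,  0.00053029,  0.00112736,  0.00026618, -0.00261558,
        0.00062234,  0.0007087 ]), 'tau': array([ 3.83530951e-04, -6.25448370e+01,  4.96306841e-02, -3.91607237e+01,
        1.63079007e-02,  9.91419627e-03, -1.31513718e-05]), 'position': array([0.19640462, 0.59289509, 0.19391144]), 'ee_rot': array([ 8.10676498e-01,  5.85493905e-01, -5.40307152e-04,  4.59184469e-04]), 'ft_force': array([-0.62631638, -0.60900286,  0.15392508]), 'torque': array([ 0.04123268,  0.00809077, -0.0145362 ]), 'grip_width': 1.0028485955062922}
0.0187
side {'fx': 412.3133972085364, 'fy': 412.3133972085364, 'cx': 322.75948957661353, 'cy': 194.50040899010483, 'world_from_camera': array([[ 0.79476562,  0.46299241, -0.39241003, -0.00639692],
       [-0.60690626,  0.60253357, -0.5182838 , -0.73200898],
       [-0.00352125,  0.65007025,  0.75986596,  1.15323315],
       [ 0.        ,  0.        ,  0.        ,  1.        ]])}
top {'fx': 435.20289892846637, 'fy': 435.20289892846637, 'cx': 322.2735441890712, 'cy': 201.31834455721213, 'world_from_camera': array([[-2.42666297e-02,  9.95997909e-01, -8.60191590e-02,
         4.14335813e-01],
       [-9.99700632e-01, -2.44456479e-02, -1.02824920e-03,
        -3.31468831e-03],
       [-3.12692812e-03,  8.59684554e-02,  9.96292952e-01,
         1.42342192e+00],
       [ 0.00000000e+00,  0.00000000e+00,  0.00000000e+00,
         1.00000000e+00]])}
```

View pics/top0.png

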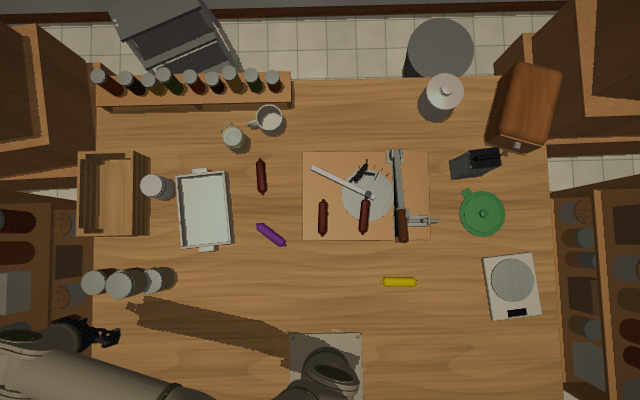

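View pics/side0.png

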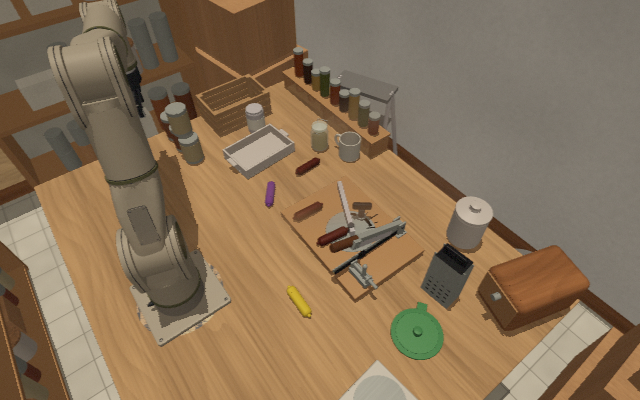

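```bash
cat > h.py <<'E'
from workcell import readout, camera, camera_info, manip
import cv2, numpy as np
def px2w(n,u,v,z):
    i=camera_info(n);M=i["world_from_camera"]
    d=M[:3,:3]@np.array([(u-i["cx"])/i["fx"],-(v-i["cy"])/i["fy"],-1]);o=M[:3,3]
    return o+d*(z-o[2])/d[2]
def w2px(n,p):
    i=camera_info(n);M=i["world_from_camera"];c=M[:3,:3].T@(np.asarray(p,float)-M[:3,3])
    return np.array([i["cx"]+i["fx"]*c[0]/-c[2],i["cy"]+i["fy"]*c[1]/c[2]])
def crop(img,name,x0,y0,x1,y1,s):
    c=cv2.resize(img[y0:y1,x0:x1],None,fx=s,fy=s,interpolation=cv2.INTER_CUBIC);cv2.imwrite("pics/"+name,c)
E
python3 - <<'E'
from h import *
t=cv2.imread("pics/top0.png");s=cv2.imread("pics/side0.png")
crop(t,"t1.png",290,140,445,250,5);crop(s,"s1.png",270,170,430,300,4.6);crop(t,"t2.png",130,95,300,260,3.6)
for p in [(303,152),(428,152),(429,240),(304,240)]: print(p,px2w("top",*p,0.028))
E
```

```text
(303, 152) [0.69721215 0.05685165 0.028     ]
(428, 152) [ 0.68710384 -0.34902923  0.028     ]
(429, 240) [ 0.40258854 -0.33937033  0.028     ]
(304, 240) [0.41226716 0.05948749 0.028     ]
```

View pics/t1.png

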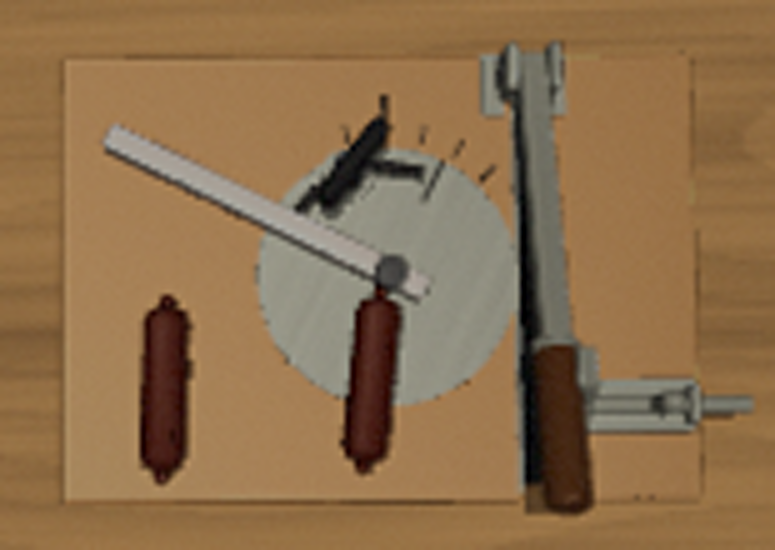

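View pics/s1.png

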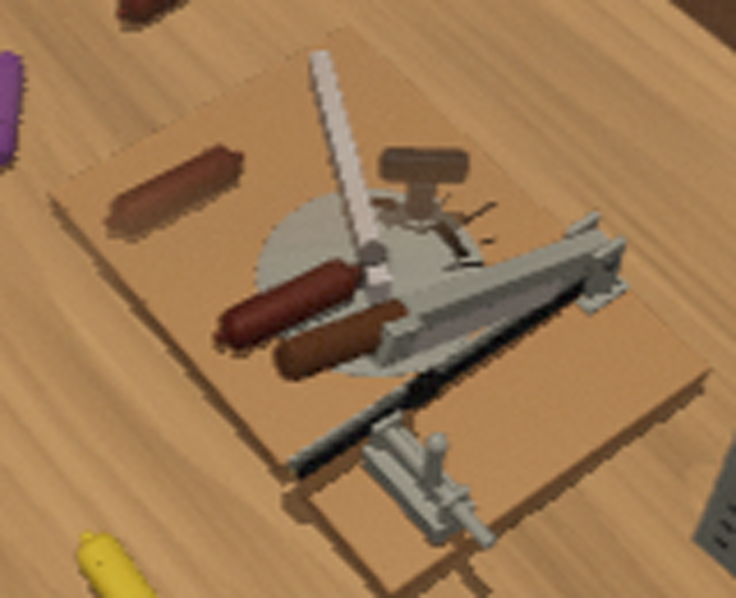

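View pics/t2.png

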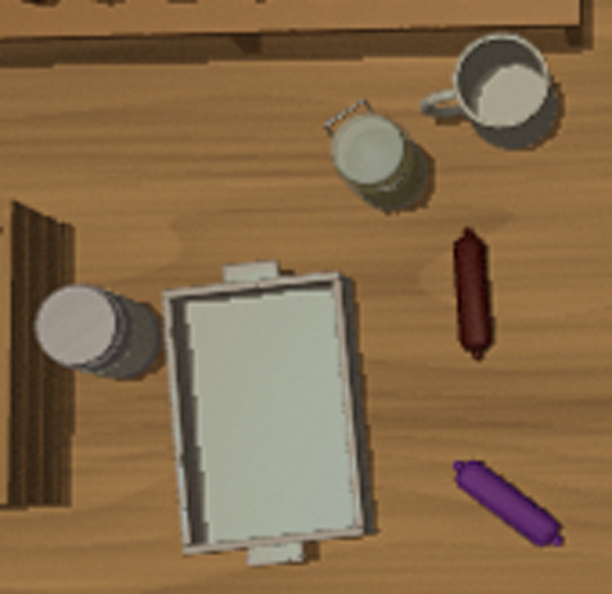

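```bash
python3 - <<'E'
from h import *
from scipy.optimize import least_squares
np.set_printoptions(precision=4,suppress=True)
T=lambda u,v,z:px2w("top",290+u/5,140+v/5,z)
S=lambda u,v,z:px2w("side",270+u/4.6,170+v/4.6,z)
ob=[(64,59,.145,.205),(692,55,.145,-.205),(702,502,-.145,-.205),(64,500,-.145,.205)]
W=np.array([T(u,v,.028)[:2] for u,v,_,_ in ob]);B=np.array([o[2:] for o in ob])
def R(a):return np.array([[np.cos(a),-np.sin(a)],[np.sin(a),np.cos(a)]])
f=lambda p:(B@R(p[2]).T+p[:2]-W).ravel()
r=least_squares(f,[.55,-.14,0]);print("board",r.x,r.fun*1000)
obs=[(52,197,-.145,.205),(345,28,.145,.205),(708,372,.145,-.205),(393,590,-.145,-.205)]
W=np.array([S(u,v,.028)[:2] for u,v,_,_ in obs])
r2=least_squares(f,[.55,-.14,0]);print("board side",r2.x,r2.fun*1000)
c=r.x
def toB(p):return R(c[2]).T@(p[:2]-c[:2])
pv=T(393,270,.062);print("pivot",pv,toB(pv))
print("pivot side",S(375,250,.062))
a=T(113,133,.059);print("fence end",a);d=a-pv;print("fence dir ang",np.arctan2(d[1],d[0])-np.pi/2-c[2],np.hypot(*d[:2]))
# fence edges
for (p,q) in [((120,124),(430,283)),((106,148),(420,300))]:
    d=T(*p,.059)-T(*q,.059);print("edge ang",np.arctan2(d[1],d[0])-np.pi/2-c[2])
# clamp
p1,p2=T(325,203,.099),T(382,122,.099);print("clamp c",(p1+p2)/2,toB((p1+p2)/2),"ang",np.arctan2(*(p2-p1)[1::-1])-c[2],np.hypot(*(p2-p1)[:2]))
print("clamp side",S(424,158,.099))
print("bolt post top",T(670,398,.114),S(437,440,.112),toB(T(670,398,.114)))
print("sausA",T(165,310,.013),T(163,472,.013),"side",S(175,190,.015))
print("sausB",T(380,295,.013+.028),T(362,465,.013+.028),"side",S(295,305,.041))
T2=lambda u,v,z:px2w("top",130+u/3.6,95+v/3.6,z)
print("sausC",T2(468,235,.013),T2(478,352,.013))
print("dish",[T2(*p,.046)[:2] for p in [(165,292),(340,275),(366,535),(184,552)]])
E
```

```text
board [ 0.5505 -0.1434 -0.0225] [ 2.1513  0.8307  0.4358 -1.1012 -0.339  -1.2649 -2.248   1.5354]
board side [ 0.55   -0.1456  1.5569] [-63.2529 -54.3479  61.5149 -60.2817  65.1889  58.4165 -63.4509  56.2131]
pivot [ 0.5514 -0.148   0.062 ] [ 0.001  -0.0047]
pivot side [ 0.5538 -0.1475  0.062 ]
fence end [0.6433 0.0261 0.059 ]
fence dir ang -0.46309821514460303 0.19687080071201127
edge ang -0.4801654236726487
edge ang -0.4564451442462303
clamp c [ 0.6146 -0.1221  0.099 ] [0.0637 0.0227] ang -0.6156197270637236 0.061424670998051614
clamp side [ 0.6151 -0.1261  0.099 ]
bolt post top [ 0.4647 -0.3064  0.114 ] [ 0.4638 -0.3117  0.112 ] [-0.082  -0.1649]
sausA [ 0.5338 -0.0042  0.013 ] [ 0.4288 -0.0003  0.013 ] side [0.4933 0.0141 0.015 ]
sausB [ 0.5377 -0.1415  0.041 ] [ 0.4299 -0.1265  0.041 ] side [ 0.4884 -0.1388  0.041 ]
sausC [0.6762 0.1991 0.013 ] [0.5688 0.1914 0.013 ]
dish [array([0.6256, 0.464 ]), array([0.637 , 0.3085]), array([0.4065, 0.2869]), array([0.3955, 0.4463])]
```

```bash
cat >> h.py <<'E'
def saus(n,img,verbose=True):
    hsv=cv2.cvtColor(img,cv2.COLOR_BGR2HSV).astype(int);h,s,v=hsv[...,0],hsv[...,1],hsv[...,2]
    m=(((h<8)|(h>172))&(s>100)&(v>25)&(v<140)).astype(np.uint8)
    k,l,st,ce=cv2.connectedComponentsWithStats(m)
    out=[]
    for i in range(1,k):
        if st[i,4]>60 and st[i,4]<1500:
            ys,xs=np.where(l==i);c=ce[i]
            _,_,V=np.linalg.svd(np.c_[xs,ys]-c,full_matrices=False)
            out.append((c,V[0],st[i,4]))
    return out
def sausw(n,img,z):
    for c,d,a in saus(n,img):
        p=px2w(n,*c,z);q=px2w(n,*(c+8*d),z)-px2w(n,*(c-8*d),z)
        if .3<p[0]<.9 and abs(p[1])<.65: print(n,"px",c.round(1),"area",a,"z",z,"w",p.round(4)[:2],"hd",round(np.degrees(np.arctan2(q[1],q[0]))%180,1))
def st():
    o=readout.get_obs();q=o["ee_rot"]
    from scipy.spatial.transform import Rotation as Ro
    M=Ro.from_quat(q).as_matrix()
    print("t",round(o["clock"],2),"p",(o["position"]*1000).round(1),"hd",round(np.degrees(np.arctan2(M[1,0],M[0,0])),2),"zt",M[:,2].round(3),"F",o["ft_force"].round(1),"g",round(o["grip_width"]*85.4,1),"j",o["joint_pos"].round(2))
E
python3 - <<'E'
from h import *
for n in("top","side"):
    i=cv2.imread(f"pics/{n}0.png")
    for z in(.018,.046): sausw(n,i,z)
st()
E
```

```text
top px [260.7 176.2] area 250 z 0.018 w [0.6229 0.1968] hd 3.6
top px [363.8 215.5] area 273 z 0.018 w [ 0.4864 -0.1349] hd 172.6
top px [322.3 217.4] area 261 z 0.018 w [ 0.4836 -0.0007] hd 176.8
top px [260.7 176.2] area 250 z 0.046 w [0.6187 0.1928] hd 3.6
top px [363.8 215.5] area 273 z 0.046 w [ 0.485  -0.1323] hd 172.6
top px [322.3 217.4] area 261 z 0.046 w [ 0.4822 -0.0008] hd 176.8
side px [308.1 165. ] area 139 z 0.018 w [0.6258 0.1959] hd 0.1
side px [331.7 236.1] area 245 z 0.018 w [ 0.4928 -0.1211] hd 172.0
side px [308.1 165. ] area 139 z 0.046 w [0.6102 0.1731] hd 0.1
side px [331.7 236.1] area 245 z 0.046 w [ 0.4805 -0.1362] hd 172.0
t 0.1 p [196.4 593.  194. ] hd 71.68 zt [-0.    -0.001 -1.   ] F [-0.2 -0.7  0.3] g 85.1 j [-1.27  0.33 -0.06  1.46  0.02  1.35 -0.09]
```

Emit:
{"api": "play_rows", "payload": {
  "rows": [
    [[20,-18,0],[0,0,1],60],
    [[38,-36,0],[0,0,2],60],
    [[38,-36,0],[0,0,2],60],
    [[38,-36,0],[0,0,2],60],
    [[38,-36,0],[0,0,2],60],
    [[38,-36,0],[0,0,2],60],
    [[38,-36,0],[0,0,2],60],
    [[38,-36,0],[0,0,2],60],
    [[38,-36,0],[0,0,2],60],
    [[38,-36,0],[0,0,2],60],
    [[38,-36,0],[0,0,2],60],
    [[26,-20,0],[0,0,1.1],60]
  ],
  "force": 40
}}

```text
clock: 1.6
position: [0.6239, 0.1923, 0.1943]
ee_rot: [0.684, 0.729, -0.001, 0.0]
ft_force: [0.2, 0.9, 0.9]
grip_width: 0.702
```

```bash
python3 - <<'E'
from h import *
i=camera("top");cv2.imwrite("pics/t3.png",i);i2=camera("side");cv2.imwrite("pics/s3.png",i2)
sausw("top",i,.018);sausw("side",i2,.018);st()
E
```

```text
top px [262.2 175.4] area 82 z 0.018 w [0.6253 0.1917] hd 10.0
top px [363.8 215.3] area 269 z 0.018 w [ 0.487  -0.1349] hd 172.7
top px [322.2 217.4] area 260 z 0.018 w [ 0.4836 -0.0005] hd 176.9
side px [308.6 164.6] area 115 z 0.018 w [0.6286 0.1963] hd 179.5
side px [331.7 236.1] area 248 z 0.018 w [ 0.4928 -0.1209] hd 172.0
t 1.7 p [624.6 190.9 193.8] hd 93.48 zt [-0.    -0.002 -1.   ] F [-0.4 -0.5 -1. ] g 60.1 j [-0.54  0.4   0.23  1.39 -0.09  1.36  1.33]
```

View pics/t3.png

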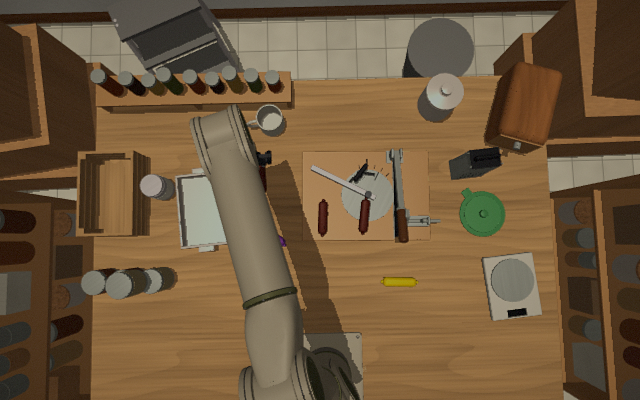

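View pics/s3.png

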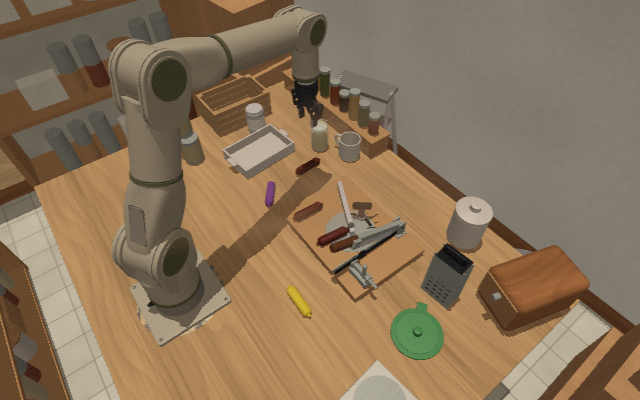

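Emit:
{"api": "play_rows", "payload": {
  "rows": [
    [[-2,4,-30],[0,0,0.3],60],
    [[0,0,-50],[0,0,0],60],
    [[0,0,-50],[0,0,0],60],
    [[0,0,-35],[0,0,0],60],
    [[0,0,-15],[0,0,0],60],
    [[0,0,-10],[0,0,0],60],
    [[0,0,0],[0,0,0],25],
    [[0,0,0],[0,0,0],25],
    [[0,0,0],[0,0,0],20],
    [[0,0,0],[0,0,0],20],
    [[0,0,0],[0,0,0],20],
    [[0,0,0],[0,0,0],20]
  ],
  "force": 60
}}

```text
clock: 3.2
position: [0.6205, 0.1993, 0.0048]
ee_rot: [0.682, 0.732, 0.0, -0.0]
ft_force: [0.4, 0.2, -0.2]
grip_width: 0.236
```

```bash
python3 - <<'E'
from h import *
i2=camera("side");crop(i2,"s4.png",220,90,400,220,4);st()
E
```

```text
t 3.25 p [620.5 199.3   4.7] hd 94.08 zt [-0.  0. -1.] F [ 0.5 -0.5 -1.4] g 20.3 j [-0.53  0.55  0.2   1.59 -0.12  1.02  1.35]
```

View pics/s4.png

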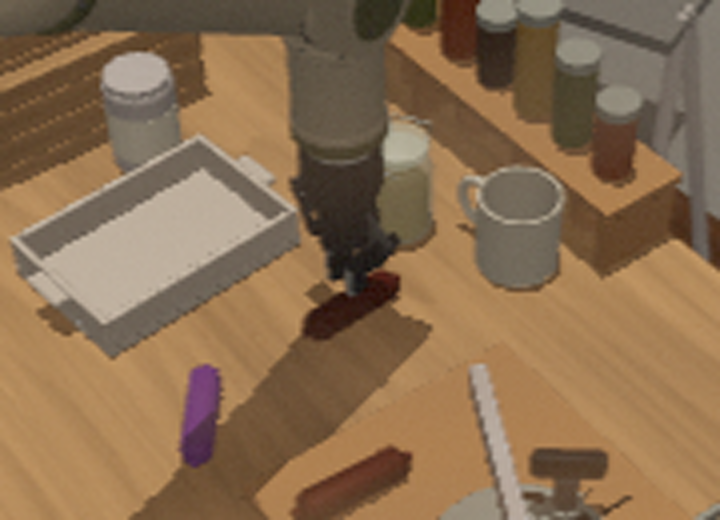

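```bash
python3 - <<'E'
from h import *
for p in [(.6205,.1993,.0047),(.6205,.1993,.0247),(.6225,.195,.013)]: print((w2px("side",p)-[220,90])*4,w2px("top",p))
i=camera("top");crop(i,"t5.png",200,120,340,230,5.5);sausw("side",camera("side"),.018)
E
```

```text
[346.22098564 310.10573406] [260.51693878 177.47539099]
[345.52675964 295.5539145 ] [259.62583789 176.60866497]
[350.22121156 305.72018215] [261.45705255 176.48026266]
side px [308.7 164.9] area 99 z 0.018 w [0.628  0.1947] hd 1.4
side px [331.8 236. ] area 248 z 0.018 w [ 0.4932 -0.1208] hd 172.4
```

View pics/t5.png

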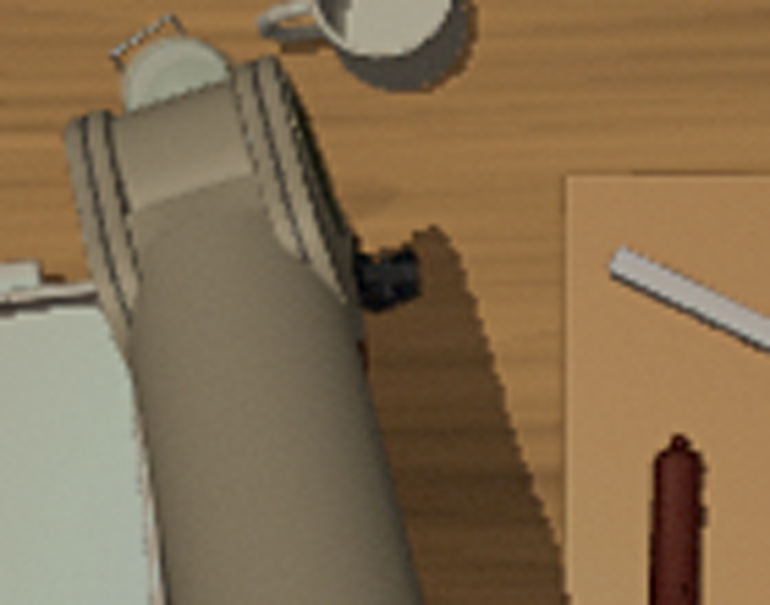

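Emit:
{"api": "play_rows", "payload": {
  "rows": [
    [[0,0,10],[0,0,0],20],
    [[0,0,25],[0,0,0],20],
    [[0,0,25],[0,0,0],20],
    [[0,0,0],[0,0,0],20]
  ]
}}

```text
clock: 3.85
position: [0.6221, 0.1998, 0.0677]
ee_rot: [0.682, 0.732, 0.002, 0.001]
ft_force: [-0.2, -0.2, 1.0]
grip_width: 0.231
```

```bash
python3 - <<'E'
from h import *
i2=camera("side");crop(i2,"s6.png",220,90,400,220,4);st()
E
```

```text
t 3.9 p [621.2 199.6  66. ] hd 94.08 zt [ 0.002  0.001 -1.   ] F [-0.6  0.9 -0.5] g 20.1 j [-0.54  0.49  0.21  1.54 -0.11  1.12  1.34]
```

View pics/s6.png

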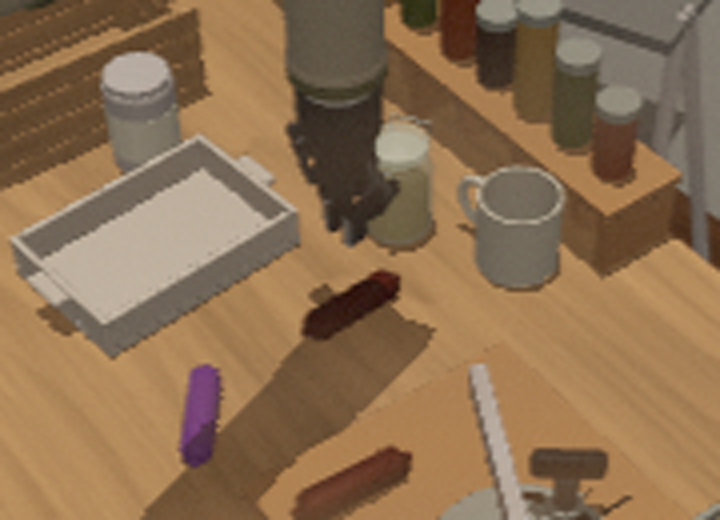

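```bash
python3 - <<'E'
from h import *
print(w2px("top",(.1964,.593,.194)),w2px("side",(.1964,.593,.194)))
i=cv2.imread("pics/top0.png");crop(i,"a.png",20,290,160,390,5)
i=cv2.imread("pics/side0.png");crop(i,"b.png",80,40,200,160,5)
print((w2px("side",(.621,.1996,.066))-[260,110])*9)
i=camera("side");crop(i,"c.png",260,110,340,176,9)
E
```

```text
[110.57304634 322.97599437] [146.38382796 120.40778811]
[414.66086714 414.45378037]
```

View pics/a.png

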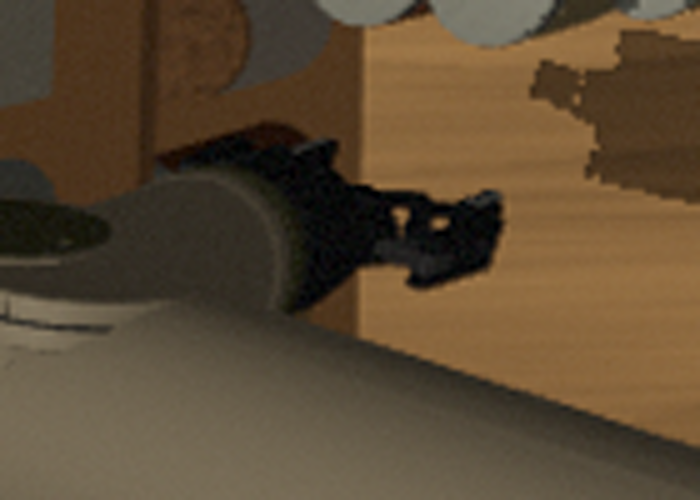

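View pics/c.png

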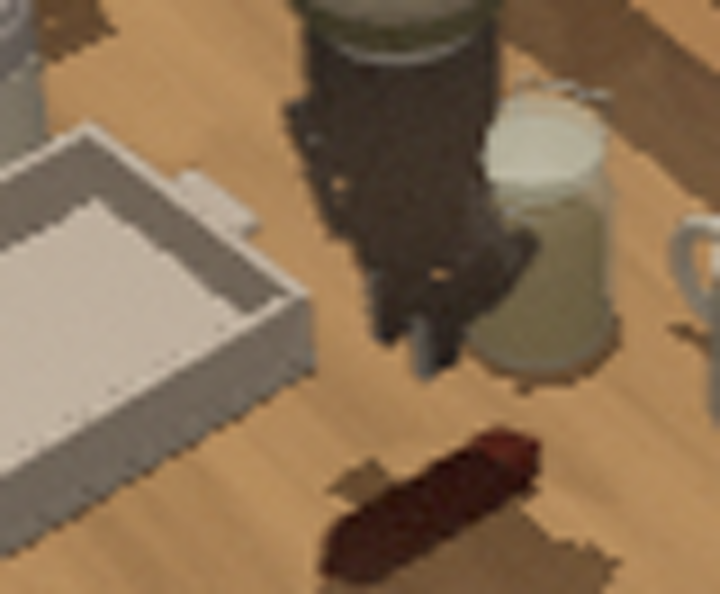

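Emit:
{"api": "play_rows", "payload": {
  "rows": [
    [[0,-35,10],[0,0,0],0],
    [[0,-30,-10],[0,0,0],0],
    [[0,0,-30],[0,0,0],0],
    [[0,0,-20],[0,0,0],0],
    [[0,0,-8],[0,0,0],0],
    [[0,0,0],[0,0,0],0]
  ]
}}

```text
clock: 4.7
position: [0.6202, 0.1348, 0.0063]
ee_rot: [0.681, 0.732, -0.0, -0.0]
ft_force: [-0.3, -0.8, -0.2]
grip_width: 0.0
```

```bash
python3 - <<'E'
from h import *
st();p=readout.get_obs()["position"]
print((w2px("side",p)-[260,110])*9)
i=camera("side");crop(i,"c2.png",260,110,340,176,9)
print((w2px("top",p)-[200,130])*5)
i=camera("top");crop(i,"d2.png",200,130,320,230,5)
E
```

```text
t 4.7 p [620.2 134.8   6.3] hd 94.12 zt [-0.001 -0.    -1.   ] F [-0.3 -0.8 -0.2] g 0.0 j [-0.45  0.52  0.22  1.64 -0.13  1.    1.45]
[507.88805003 602.3802629 ]
[400.40907276 235.13105049]
```

View pics/c2.png

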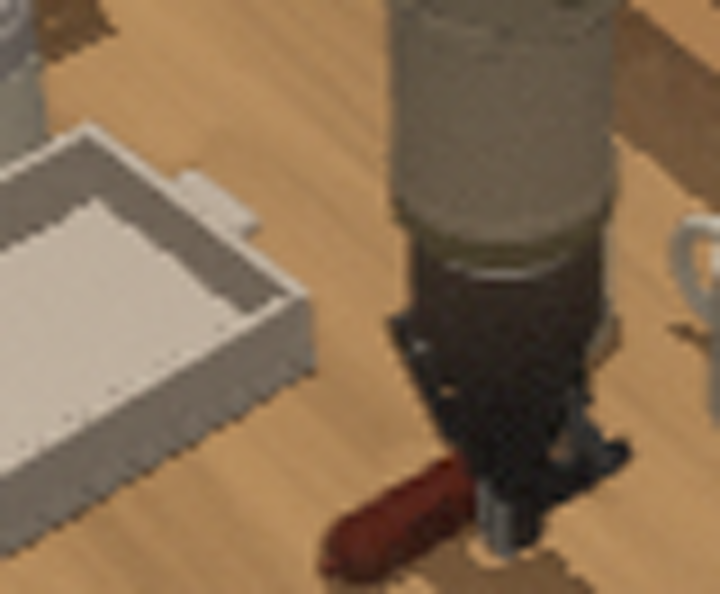

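View pics/d2.png

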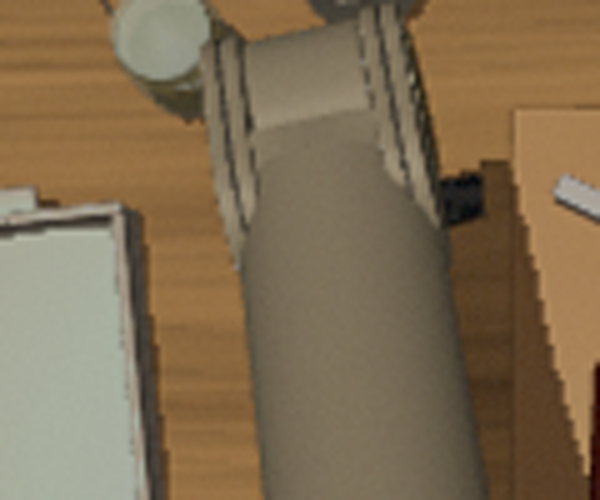

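Emit:
{"api": "play_rows", "payload": {
  "rows": [
    [[0,0,-5],[0,0,0],0],
    [[0,0,0],[0,0,0],0]
  ]
}}

```text
clock: 5.05
position: [0.6203, 0.1344, 0.0016]
ee_rot: [0.681, 0.732, -0.0, -0.0]
ft_force: [-0.8, 1.1, -0.2]
grip_width: 0.003
```

Emit:
{"api": "play_rows", "payload": {
  "rows": [
    [[0,0,-5],[0,0,0],0],
    [[0,0,0],[0,0,0],0]
  ]
}}

```text
clock: 5.3
position: [0.6201, 0.1343, -0.0037]
ee_rot: [0.682, 0.732, -0.0, -0.0]
ft_force: [-0.5, 0.0, -1.1]
grip_width: 0.0
```

Emit:
{"api": "play_rows", "payload": {
  "rows": [
    [[0,0,-4],[0,0,0],0],
    [[0,0,-4],[0,0,0],0],
    [[0,0,0],[0,0,0],0]
  ]
}}

```text
clock: 5.68
position: [0.6202, 0.1343, -0.0118]
ee_rot: [0.682, 0.732, -0.0, -0.0]
ft_force: [-0.2, 0.5, 0.9]
grip_width: -0.002
```

Emit:
{"api": "play_rows", "payload": {
  "rows": [
    [[0,0,-3],[0,0,0],0],
    [[0,0,-3],[0,0,0],0],
    [[0,0,0],[0,0,0],0]
  ]
}}

```text
clock: 6.05
position: [0.6202, 0.1343, -0.0176]
ee_rot: [0.681, 0.732, -0.0, -0.0]
ft_force: [-0.4, 0.5, -0.2]
grip_width: -0.0
```

```bash
python3 - <<'E'
from h import *
st();p=readout.get_obs()["position"]
print((w2px("side",p)-[260,110])*9)
i=camera("side");crop(i,"c3.png",260,110,340,176,9)
E
```

```text
t 6.05 p [620.2 134.3 -17.6] hd 94.08 zt [-0.001 -0.    -1.   ] F [-0.4  0.5 -0.2] g -0.0 j [-0.45  0.55  0.21  1.65 -0.13  0.96  1.45]
[509.48740133 641.14877961]
```

View pics/c3.png

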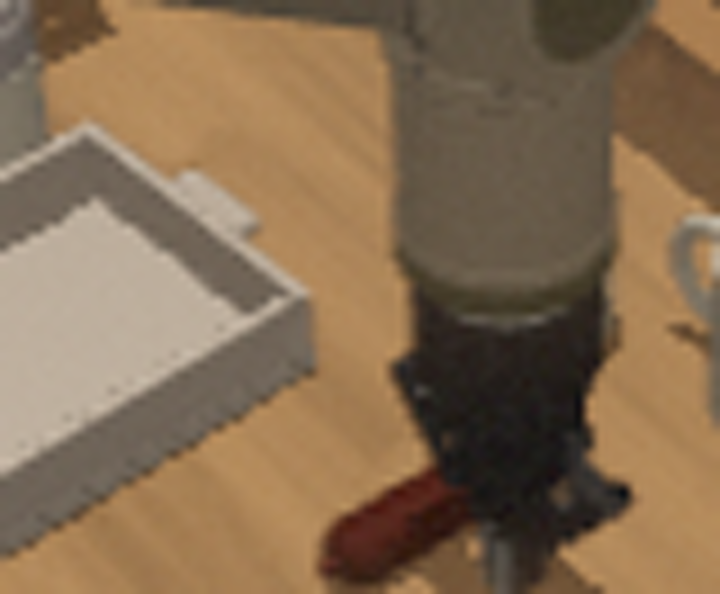

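Emit:
{"api": "play_rows", "payload": {
  "rows": [
    [[0,0,-3],[0,0,0],0],
    [[0,0,0],[0,0,0],0]
  ]
}}

```text
clock: 6.35
position: [0.6203, 0.1343, -0.0205]
ee_rot: [0.681, 0.732, -0.0, -0.0]
ft_force: [0.1, -1.2, -0.3]
grip_width: 0.005
```

Emit:
{"api": "play_rows", "payload": {
  "rows": [
    [[0,0,-3],[0,0,0],0],
    [[0,0,0],[0,0,0],0]
  ]
}}

```text
clock: 6.6
position: [0.6203, 0.1343, -0.0236]
ee_rot: [0.681, 0.732, -0.0, -0.0]
ft_force: [-0.4, -0.3, 1.4]
grip_width: 0.0
```

Emit:
{"api": "play_rows", "payload": {
  "rows": [
    [[0,0,-2],[0,0,0],0],
    [[0,0,0],[0,0,0],0]
  ]
}}

```text
clock: 6.85
position: [0.6204, 0.1343, -0.0254]
ee_rot: [0.681, 0.732, -0.0, -0.0]
ft_force: [0.4, 0.0, 0.2]
grip_width: 0.003
```

Emit:
{"api": "play_rows", "payload": {
  "rows": [
    [[0,0,-2],[0,0,0],0],
    [[0,0,0],[0,0,0],0]
  ]
}}

```text
clock: 7.1
position: [0.6203, 0.1343, -0.0275]
ee_rot: [0.681, 0.732, -0.0, -0.0]
ft_force: [-0.4, 0.4, 0.2]
grip_width: -0.0
```

Emit:
{"api": "play_rows", "payload": {
  "rows": [
    [[0,0,-2],[0,0,0],0],
    [[0,0,0],[0,0,0],0]
  ]
}}

```text
clock: 7.35
position: [0.6203, 0.1343, -0.0295]
ee_rot: [0.681, 0.732, -0.0, -0.0]
ft_force: [-0.7, 0.6, 0.1]
grip_width: 0.003
```

```bash
python3 - <<'E'
from h import *
st();p=readout.get_obs()["position"]
print((w2px("side",p)-[260,110])*9)
i=camera("side");crop(i,"c4.png",260,110,340,190,7)
E
```

```text
t 7.35 p [620.3 134.3 -29.5] hd 94.08 zt [-0. -0. -1.] F [-0.7  0.6  0.1] g 0.3 j [-0.45  0.56  0.21  1.65 -0.14  0.94  1.46]
[510.11688526 659.60858356]
```

View pics/c4.png

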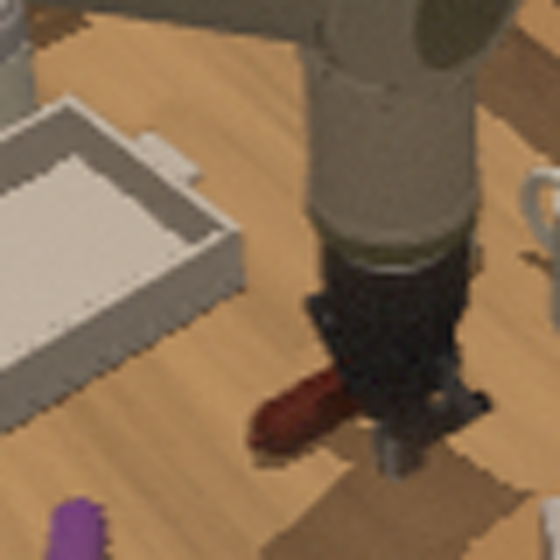

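Emit:
{"api": "play_rows", "payload": {
  "rows": [
    [[0,0,-2],[0,0,0],0],
    [[0,0,0],[0,0,0],0]
  ]
}}

```text
clock: 7.65
position: [0.6203, 0.1343, -0.0315]
ee_rot: [0.682, 0.732, -0.0, -0.0]
ft_force: [-0.1, 0.4, 0.3]
grip_width: -0.0
```

Emit:
{"api": "play_rows", "payload": {
  "rows": [
    [[0,0,-1],[0,0,0],0],
    [[0,0,0],[0,0,0],0]
  ]
}}

```text
clock: 7.9
position: [0.6204, 0.1343, -0.0324]
ee_rot: [0.682, 0.732, -0.0, -0.0]
ft_force: [1.2, -0.3, -0.2]
grip_width: 0.001
```

Emit:
{"api": "play_rows", "payload": {
  "rows": [
    [[0,0,-1],[0,0,0],0],
    [[0,0,0],[0,0,0],0]
  ]
}}

```text
clock: 8.15
position: [0.6204, 0.1343, -0.0334]
ee_rot: [0.681, 0.732, -0.0, -0.0]
ft_force: [0.4, 0.1, 0.4]
grip_width: 0.004
```

Emit:
{"api": "play_rows", "payload": {
  "rows": [
    [[0,0,-1],[0,0,0],0],
    [[0,0,0],[0,0,0],0]
  ]
}}

```text
clock: 8.4
position: [0.6204, 0.1343, -0.0343]
ee_rot: [0.681, 0.732, -0.0, -0.0]
ft_force: [0.8, 0.3, 0.9]
grip_width: 0.0
```

Emit:
{"api": "play_rows", "payload": {
  "rows": [
    [[0,0,-1],[0,0,0],0],
    [[0,0,0],[0,0,0],0]
  ]
}}

```text
clock: 8.65
position: [0.6204, 0.1343, -0.0354]
ee_rot: [0.681, 0.732, -0.0, -0.0]
ft_force: [0.1, -0.2, -0.9]
grip_width: -0.001
```

Emit:
{"api": "play_rows", "payload": {
  "rows": [
    [[0,0,-1],[0,0,0],0],
    [[0,0,0],[0,0,0],0]
  ]
}}

```text
clock: 8.9
position: [0.6205, 0.1344, -0.0363]
ee_rot: [0.681, 0.732, 0.0, -0.0]
ft_force: [-0.1, 0.8, -0.0]
grip_width: 0.001
```

Emit:
{"api": "play_rows", "payload": {
  "rows": [
    [[0,0,-1],[0,0,0],0],
    [[0,0,0],[0,0,0],0]
  ]
}}

```text
clock: 9.15
position: [0.6205, 0.1344, -0.0364]
ee_rot: [0.682, 0.732, 0.0, -0.0]
ft_force: [-4.5, -0.6, 9.0]
grip_width: 0.001
```

```bash
python3 - <<'E'
from h import *
st();p=readout.get_obs()["position"]
i=camera("side");crop(i,"c5.png",290,140,345,190,12);print((w2px("side",(*p[:2],0))-[290,140])*12)
E
```

```text
t 9.15 p [620.5 134.4 -36.4] hd 94.07 zt [ 0.  0. -1.] F [-4.5 -0.6  9. ] g 0.1 j [-0.44  0.57  0.21  1.66 -0.14  0.93  1.46]
[319.1852572  456.85916251]
```

View pics/c5.png

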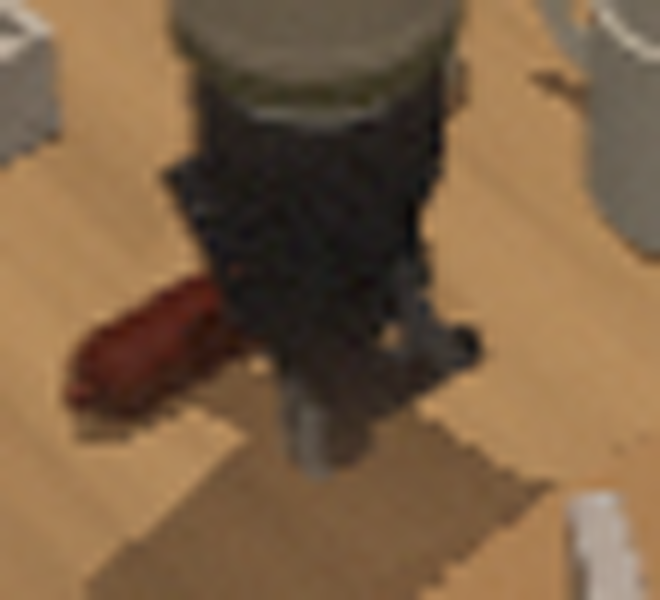

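Emit:
{"api": "play_rows", "payload": {
  "rows": [
    [[0,0,30],[0,0,0],60],
    [[1,10,40],[0,0,0],60],
    [[1,40,0],[0,0,0],60],
    [[0.5,11,0],[0,0,0],60],
    [[0,0,-35],[0,0,0],60],
    [[0,0,-22],[0,0,0],60],
    [[0,0,-9],[0,0,0],60],
    [[0,0,0],[0,0,0],20],
    [[0,0,0],[0,0,0],20],
    [[0,0,0],[0,0,0],20],
    [[0,0,0],[0,0,0],20],
    [[0,0,0],[0,0,0],20]
  ],
  "force": 60
}}

```text
clock: 10.7
position: [0.6237, 0.1955, -0.0321]
ee_rot: [0.682, 0.732, 0.001, 0.0]
ft_force: [-0.8, -0.1, 5.8]
grip_width: 0.337
```

```bash
python3 - <<'E'
from h import *
st()
i=camera("side");crop(i,"c6.png",260,110,340,176,9)
E
```

```text
t 10.7 p [623.7 195.5 -32.1] hd 94.07 zt [ 0.002  0.001 -1.   ] F [-0.8 -0.1  5.8] g 28.8 j [-0.52  0.6   0.19  1.6  -0.13  0.95  1.36]
```

View pics/c6.png

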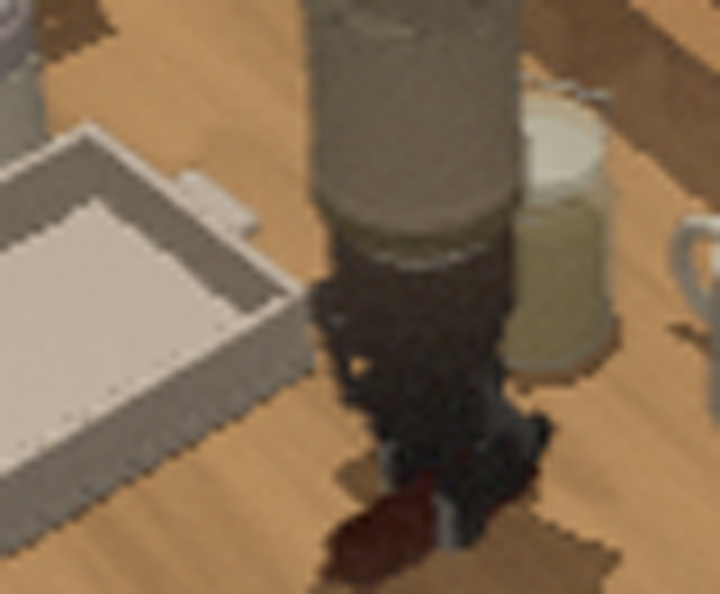

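Emit:
{"api": "play_rows", "payload": {
  "rows": [
    [[0,0,25],[0,0,0],20],
    [[0,0,40],[0,0,0],20],
    [[0,5,32],[0,0,0],20],
    [[-4,20,0],[0,0,-10],20],
    [[-4,20,0],[0,0,-10],20],
    [[-4,20,0],[0,0,-10],20],
    [[-4,20,0],[0,0,-10],20],
    [[-4,20,0],[0,0,-10],20],
    [[-4,20,0],[0,0,-10],20],
    [[-4,21,0],[0,0,-10],20],
    [[-5,21,0],[0,0,-10],20],
    [[-5,20.5,0],[0,0,-9],20]
  ]
}}

```text
clock: 12.25
position: [0.5845, 0.3836, 0.0636]
ee_rot: [0.999, 0.042, -0.0, 0.0]
ft_force: [0.1, -0.3, -0.7]
grip_width: 0.339
```

```bash
python3 - <<'E'
from h import *
st()
i=camera("side");crop(i,"c7.png",200,90,320,180,6)
E
```

```text
t 12.25 p [584.5 383.6  63.6] hd 4.77 zt [-0. -0. -1.] F [ 0.1 -0.3 -0.7] g 28.9 j [-0.96  0.62  0.47  1.41 -0.29  1.18 -0.38]
```

View pics/c7.png

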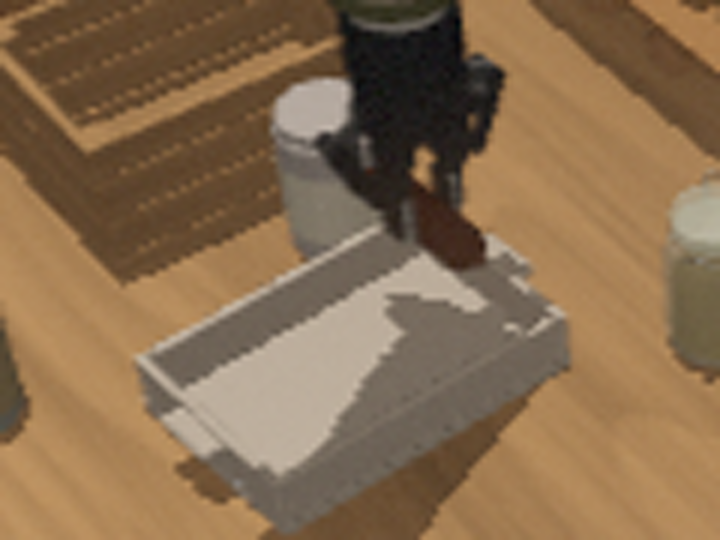

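Emit:
{"api": "play_rows", "payload": {
  "rows": [
    [[0,0,-30],[0,0,0],20],
    [[0,-1,-30],[0,0,0],20],
    [[0,0,-18],[0,0,0],20],
    [[0,0,-8],[0,0,0],20],
    [[0,0,0],[0,0,0],20],
    [[0,0,0],[0,0,0],46],
    [[0,0,0],[0,0,0],46],
    [[0,0,0],[0,0,0],46],
    [[0,0,20],[0,0,0],46],
    [[0,0,40],[0,0,0],50],
    [[0,0,45],[0,0,0],60],
    [[0,-20,25],[0,0,10],60]
  ]
}}

```text
clock: 13.8
position: [0.5855, 0.3639, 0.112]
ee_rot: [0.991, 0.134, 0.002, -0.001]
ft_force: [0.4, -0.7, -0.7]
grip_width: 0.704
```

```bash
python3 - <<'E'
from h import *
st()
i=camera("side");cv2.imwrite("pics/f8.png",i);crop(i,"c8.png",200,90,320,180,6)
sausw("side",i,.046);sausw("side",i,.026);i=camera("top");sausw("top",i,.046);cv2.imwrite("pics/f8t.png",i)
E
```

```text
t 13.8 p [585.5 363.9 112. ] hd 15.39 zt [ 0.004  0.003 -1.   ] F [ 0.4 -0.7 -0.7] g 60.2 j [-0.94  0.55  0.45  1.4  -0.24  1.24 -0.19]
side px [332.1 235.7] area 237 z 0.046 w [ 0.4826 -0.1356] hd 171.8
side px [332.1 235.7] area 237 z 0.026 w [ 0.4914 -0.1248] hd 171.8
top px [210.2 187.7] area 124 z 0.046 w [0.5855 0.3543] hd 90.0
top px [363.8 215. ] area 273 z 0.046 w [ 0.4866 -0.1323] hd 172.1
top px [322.3 217.5] area 266 z 0.046 w [ 0.4819 -0.0007] hd 176.8
```

View pics/c8.png

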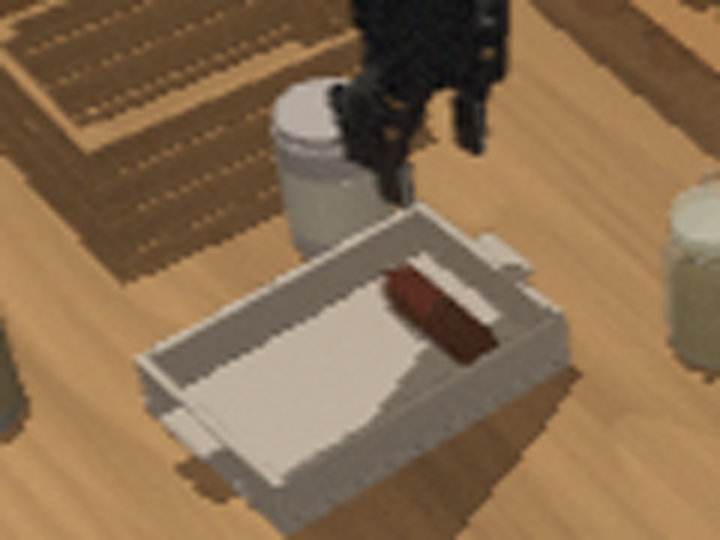

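Emit:
{"api": "play_rows", "payload": {
  "rows": [
    [[-5,-20,0],[0,0,6.4],60],
    [[-11,-38,0],[0,0,7],60],
    [[-11,-38,0],[0,0,7],60],
    [[-11,-38,0],[0,0,7],60],
    [[-11,-38,0],[0,0,7],60],
    [[-11,-38,0],[0,0,7],60],
    [[-11,-38,0],[0,0,7],60],
    [[-11,-38,0],[0,0,7],60],
    [[-11,-38,0],[0,0,7],60],
    [[-10,-36,0],[0,0,7],60],
    [[0,-5,-30],[0,0,2],60],
    [[0,0,-30],[0,0,0],60]
  ]
}}

```text
clock: 15.4
position: [0.4822, -0.0035, 0.0475]
ee_rot: [0.73, 0.684, 0.001, 0.0]
ft_force: [0.2, 0.5, 0.2]
grip_width: 0.702
```

```bash
python3 - <<'E'
from h import *
st()
i=camera("side");crop(i,"c9.png",260,130,380,270,4)
E
```

```text
t 15.4 p [482.2  -3.5  47.5] hd 86.25 zt [ 0.001  0.001 -1.   ] F [0.2 0.5 0.2] g 60.0 j [-0.52  0.17  0.47  2.02 -0.09  0.97  1.5 ]
```

View pics/c9.png

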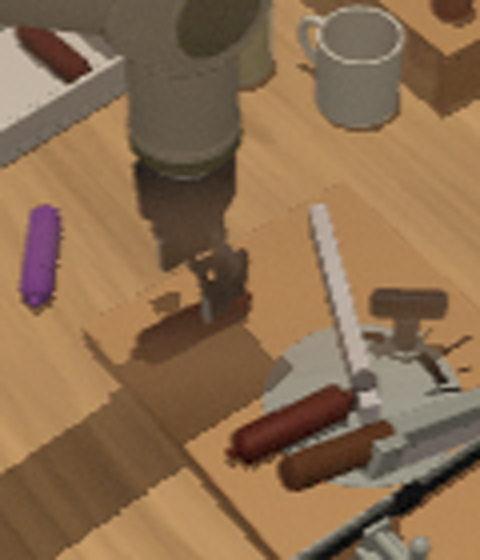

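Emit:
{"api": "play_rows", "payload": {
  "rows": [
    [[0,3,-25],[0,0,0.5],60],
    [[0,0,-17],[0,0,0],60],
    [[0,0,-9],[0,0,0],60],
    [[0,0,0],[0,0,0],20],
    [[0,0,0],[0,0,0],20],
    [[0,0,0],[0,0,0],20],
    [[0,0,0],[0,0,0],20],
    [[0,0,0],[0,0,0],20],
    [[0,0,25],[0,0,0],20],
    [[0,0,40],[0,0,0],20],
    [[0,5,35],[0,0,0],20]
  ]
}}

```text
clock: 16.82
position: [0.4819, 0.0045, 0.0981]
ee_rot: [0.726, 0.688, 0.0, 0.0]
ft_force: [0.7, 0.6, -1.5]
grip_width: 0.335
```

Emit:
{"api": "play_rows", "payload": {
  "rows": [
    [[3,25,0],[0,0,-7],20],
    [[4,40,0],[0,0,-9],20],
    [[4,42,0],[0,0,-9],20],
    [[4,42,0],[0,0,-9],20],
    [[4,42,0],[0,0,-9],20],
    [[4,42,0],[0,0,-9],20],
    [[4,42,0],[0,0,-9],20],
    [[4,42,0],[0,0,-9],20],
    [[2,35,0],[0,0,-9],20],
    [[1,20,-20],[0,0,-3],20],
    [[0,0,-25],[0,0,0],20]
  ]
}}

```text
clock: 18.2
position: [0.5153, 0.3795, 0.0512]
ee_rot: [0.999, 0.045, 0.0, -0.001]
ft_force: [0.2, -0.7, -1.7]
grip_width: 0.338
```

```bash
python3 - <<'E'
from h import *
st()
i=camera("side");crop(i,"c10.png",200,90,320,180,6)
E
```

```text
t 18.2 p [515.3 379.5  51.2] hd 5.1 zt [ 0.     0.001 -1.   ] F [ 0.2 -0.7 -1.7] g 28.9 j [-1.01  0.49  0.39  1.6  -0.21  1.09 -0.47]
```

View pics/c10.png

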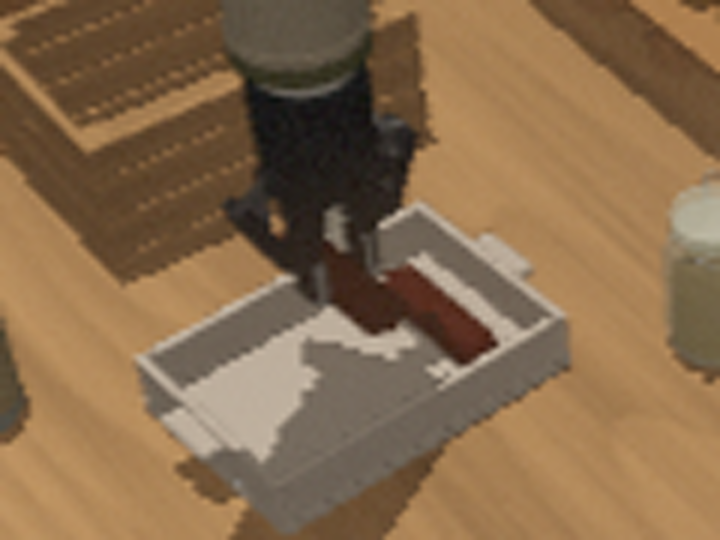

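Emit:
{"api": "play_rows", "payload": {
  "rows": [
    [[0,-2,-30],[0,0,0],20],
    [[0,0,-25],[0,0,0],20],
    [[0,0,-13],[0,0,0],20],
    [[0,0,-6],[0,0,0],20],
    [[0,0,0],[0,0,0],20],
    [[0,0,0],[0,0,0],46],
    [[0,0,0],[0,0,0],46],
    [[0,0,0],[0,0,0],46],
    [[0,0,20],[0,0,0],46],
    [[0,0,40],[0,0,0],50],
    [[0,0,45],[0,0,0],56],
    [[0,-20,25],[0,0,5],56]
  ]
}}

```text
clock: 19.75
position: [0.5166, 0.3567, 0.1118]
ee_rot: [0.996, 0.089, 0.002, -0.001]
ft_force: [0.7, -1.2, -0.9]
grip_width: 0.655
```

```bash
python3 - <<'E'
from h import *
st()
i=camera("side");crop(i,"c11.png",200,90,380,270,4)
sausw("side",i,.046);i=camera("top");sausw("top",i,.046);cv2.imwrite("pics/f8t.png",i)
E
```

```text
t 19.75 p [516.6 356.7 111.8] hd 10.19 zt [ 0.003  0.003 -1.   ] F [ 0.7 -1.2 -0.9] g 55.9 j [-0.99  0.4   0.4   1.58 -0.17  1.18 -0.38]
side px [331.7 236.1] area 232 z 0.046 w [ 0.4803 -0.1361] hd 171.8
top px [208.2 187.8] area 168 z 0.046 w [0.5855 0.3608] hd 93.4
top px [363.8 215. ] area 272 z 0.046 w [ 0.4866 -0.1323] hd 172.5
top px [211.2 208.9] area 148 z 0.046 w [0.5176 0.3511] hd 93.5
```

View pics/c11.png

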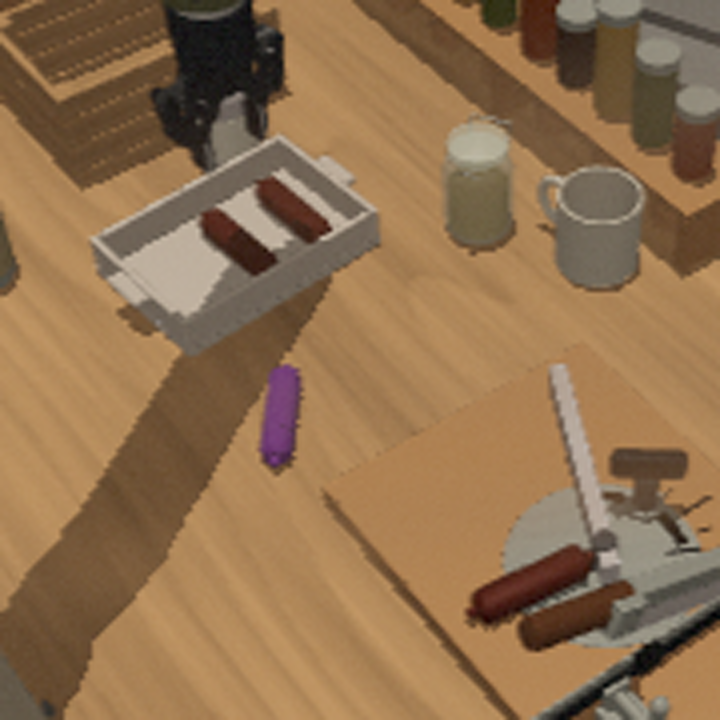

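Emit:
{"api": "play_rows", "payload": {
  "rows": [
    [[-2,-25,0],[0,0,4],56],
    [[-3,-45,0],[0,0,6.5],56],
    [[-3,-46,0],[0,0,6.5],56],
    [[-3,-46,0],[0,0,6.5],56],
    [[-3,-46,0],[0,0,6.5],56],
    [[-3,-46,0],[0,0,6.5],56],
    [[-3,-46,0],[0,0,6.5],56],
    [[-3,-46,0],[0,0,6.5],56],
    [[-3,-46,0],[0,0,6.5],56],
    [[-3,-46,0],[0,0,6.5],56],
    [[-3,-40,0],[0,0,6.5],56],
    [[-1,-14,-20],[0,0,3],56]
  ]
}}

```text
clock: 21.35
position: [0.4836, -0.1398, 0.0888]
ee_rot: [0.756, 0.655, 0.001, 0.001]
ft_force: [0.5, 1.3, 0.3]
grip_width: 0.657
```

```bash
python3 - <<'E'
from h import *
st()
i=camera("side");crop(i,"c12.png",270,150,410,270,5)
E
```

```text
t 21.35 p [ 483.6 -139.8   88.8] hd 81.85 zt [ 0.003 -0.    -1.   ] F [0.5 1.3 0.3] g 56.1 j [-0.36  0.16  0.6   1.94 -0.1   1.07  1.72]
```

View pics/c12.png

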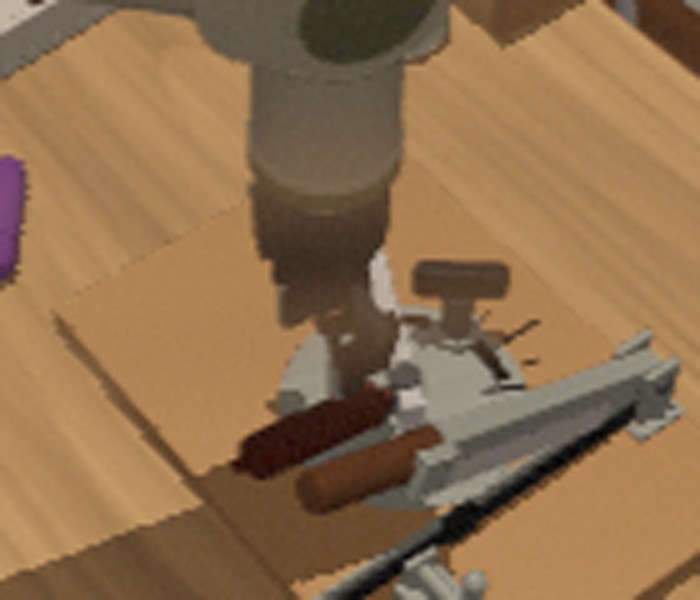

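Emit:
{"api": "play_rows", "payload": {
  "rows": [
    [[0,5.5,-20],[0,0,0.6],56],
    [[0,0,-30],[0,0,0],56],
    [[0,0,-25],[0,0,0],56],
    [[0,0,-12],[0,0,0],56],
    [[0,0,-6],[0,0,0],56],
    [[0,0,0],[0,0,0],20],
    [[0,0,0],[0,0,0],20],
    [[0,0,0],[0,0,0],20],
    [[0,0,0],[0,0,0],20],
    [[0,0,0],[0,0,0],20]
  ]
}}

```text
clock: 22.65
position: [0.4837, -0.1318, -0.0043]
ee_rot: [0.751, 0.66, 0.001, 0.0]
ft_force: [-1.7, 0.4, 7.0]
grip_width: 0.338
```

Emit:
{"api": "play_rows", "payload": {
  "rows": [
    [[0,0,20],[0,0,0],20],
    [[0,0,40],[0,0,0],20],
    [[0,0,45],[0,0,0],20],
    [[0,5,10],[0,0,0],20]
  ]
}}

```text
clock: 23.15
position: [0.4845, -0.1272, 0.1126]
ee_rot: [0.752, 0.659, 0.002, 0.001]
ft_force: [0.6, 0.8, -1.7]
grip_width: 0.335
```

```bash
python3 - <<'E'
from h import *
st()
i=camera("side");crop(i,"c13.png",270,130,410,270,4)
E
```

```text
t 23.15 p [ 484.5 -127.2  112.6] hd 82.52 zt [ 0.005  0.    -1.   ] F [ 0.6  0.8 -1.7] g 28.6 j [-0.39  0.12  0.6   1.92 -0.08  1.12  1.68]
```

View pics/c13.png

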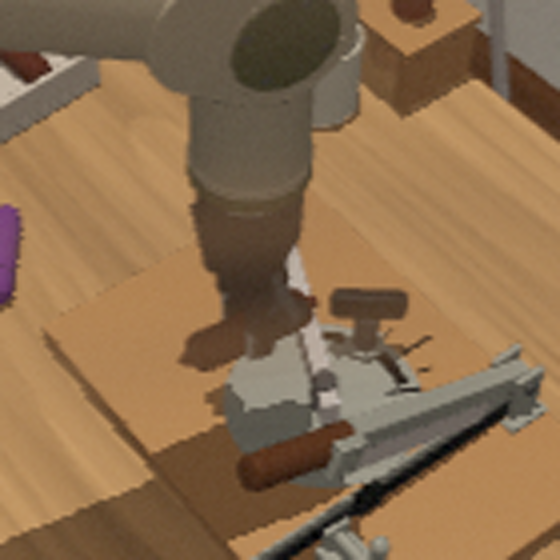

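Emit:
{"api": "play_rows", "payload": {
  "rows": [
    [[-2,25,0],[0,0,-5],20],
    [[-3,43,0],[0,0,-7],20],
    [[-3.5,44,0],[0,0,-7],20],
    [[-3.5,44,0],[0,0,-7],20],
    [[-3.5,44,0],[0,0,-7],20],
    [[-3.5,44,0],[0,0,-7],20],
    [[-3.5,44,0],[0,0,-7],20],
    [[-3.5,44,0],[0,0,-7],20],
    [[-3.5,44,0],[0,0,-7],20],
    [[-3.5,44,0],[0,0,-7],20],
    [[-3.5,44,-10],[0,0,-7],20],
    [[-2,34,-30],[0,0,-2.5],20]
  ]
}}

```text
clock: 24.7
position: [0.4439, 0.3739, 0.0689]
ee_rot: [0.999, 0.044, 0.0, -0.001]
ft_force: [0.7, -0.1, -2.3]
grip_width: 0.336
```

```bash
python3 - <<'E'
from h import *
st()
i=camera("side");crop(i,"c14.png",200,90,320,180,6)
E
```

```text
t 24.7 p [443.9 373.9  68.9] hd 5.01 zt [ 0.     0.001 -1.   ] F [ 0.7 -0.1 -2.3] g 28.7 j [-1.01  0.34  0.28  1.75 -0.11  1.07 -0.61]
```

View pics/c14.png

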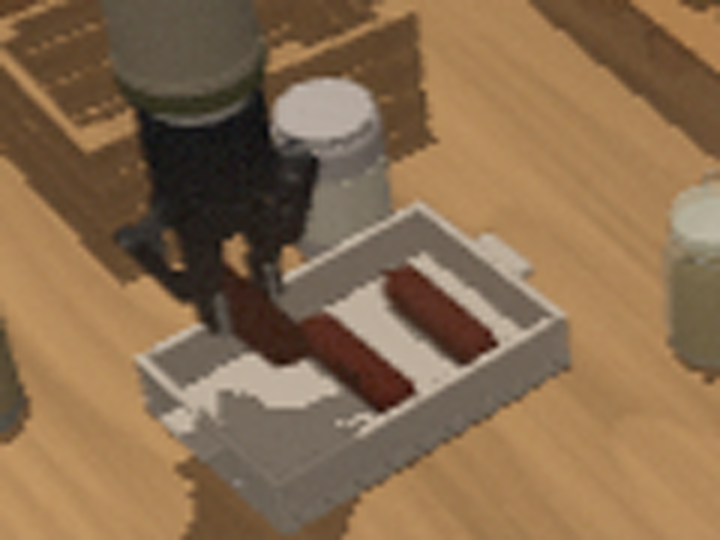

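Emit:
{"api": "play_rows", "payload": {
  "rows": [
    [[3,-1,-30],[0,0,0],20],
    [[0,0,-35],[0,0,0],20],
    [[0,0,-20],[0,0,0],20],
    [[0,0,-8],[0,0,0],20],
    [[0,0,0],[0,0,0],20],
    [[0,0,0],[0,0,0],46],
    [[0,0,0],[0,0,0],46],
    [[0,0,0],[0,0,0],46],
    [[0,0,20],[0,0,0],46],
    [[0,0,40],[0,0,0],50],
    [[0,0,45],[0,0,0],46],
    [[0,-20,35],[0,0,0],40]
  ]
}}

```text
clock: 26.25
position: [0.4473, 0.3517, 0.1187]
ee_rot: [0.999, 0.045, 0.001, -0.001]
ft_force: [0.1, 0.1, -0.8]
grip_width: 0.468
```

```bash
python3 - <<'E'
from h import *
st()
i=camera("side");cv2.imwrite("pics/s15.png",i);crop(i,"c15.png",200,90,440,300,3)
i=camera("top");crop(i,"t15.png",290,140,445,250,5)
E
```

```text
t 26.25 p [447.3 351.7 118.7] hd 5.2 zt [ 0.001  0.002 -1.   ] F [ 0.1  0.1 -0.8] g 39.9 j [-1.    0.26  0.3   1.73 -0.08  1.16 -0.59]
```

View pics/c15.png

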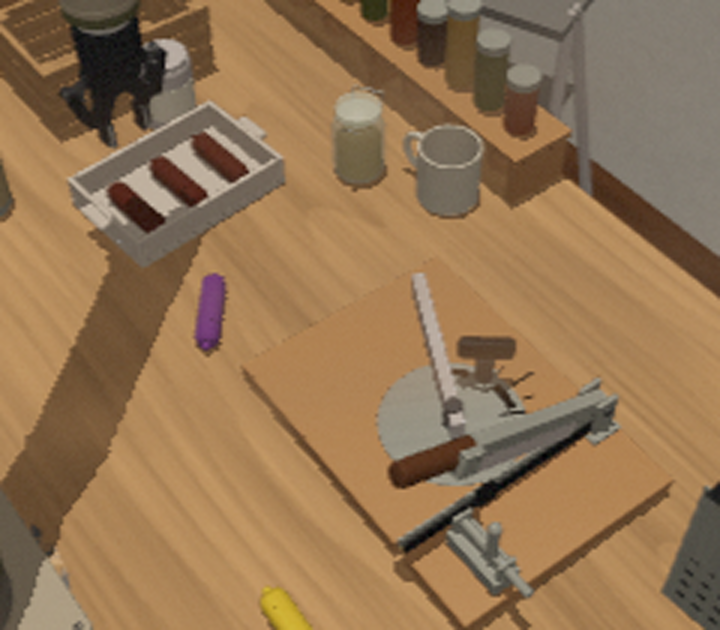

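View pics/t15.png

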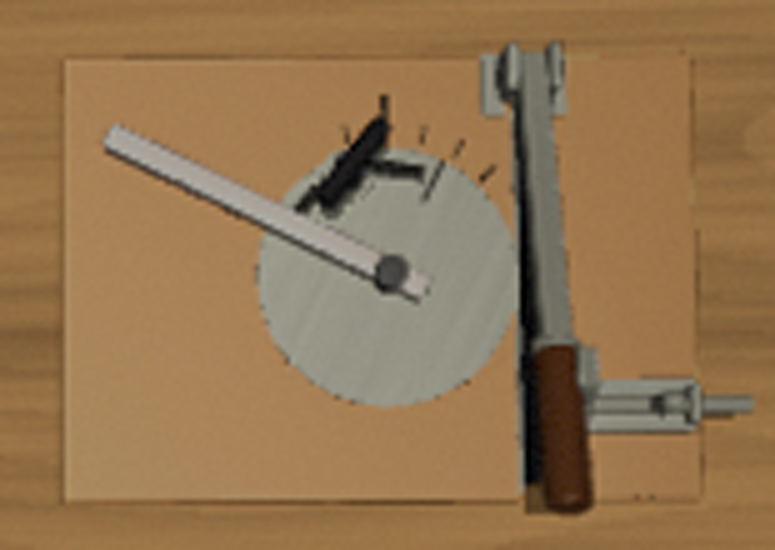

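Emit:
{"api": "play_rows", "payload": {
  "rows": [
    [[7,-20,0],[0,0,2],50],
    [[14,-40,0],[0,0,4],50],
    [[15,-42,0],[0,0,4],50],
    [[15,-42,0],[0,0,4],50],
    [[15,-42,0],[0,0,4],50],
    [[15,-42,0],[0,0,4],50],
    [[15,-42,0],[0,0,4],50],
    [[15,-42,0],[0,0,4],50],
    [[15,-42,0],[0,0,4],50],
    [[15,-42,0],[0,0,4],50],
    [[15,-42,0],[0,0,4],50],
    [[12,-38,0],[0,0,4],50]
  ],
  "force": 60
}}

```text
clock: 27.85
position: [0.6157, -0.1271, 0.116]
ee_rot: [0.902, 0.432, -0.0, -0.0]
ft_force: [1.0, -0.1, 0.4]
grip_width: 0.583
```

```bash
python3 - <<'E'
from h import *
st()
i=camera("side");crop(i,"c16.png",290,130,430,250,5)
E
```

```text
t 27.85 p [ 615.7 -127.1  116. ] hd 51.2 zt [-0.001 -0.    -1.   ] F [ 1.  -0.1  0.4] g 49.8 j [-0.24  0.42  0.48  1.57 -0.2   1.2   1.17]
```

View pics/c16.png

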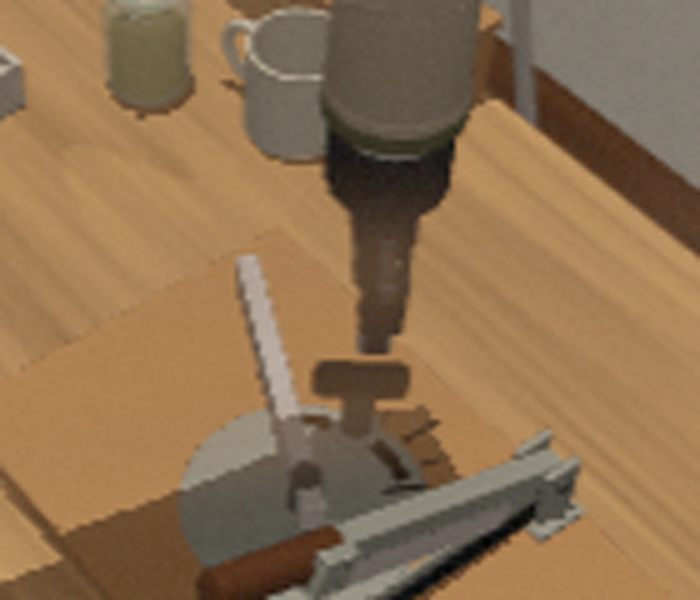

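Emit:
{"api": "play_rows", "payload": {
  "rows": [
    [[0,2,-25],[0,0,0],50],
    [[0,0,-25],[0,0,0],50],
    [[0,0,-16],[0,0,0],50],
    [[0,0,-8],[0,0,0],50],
    [[0,0,-2],[0,0,0],50],
    [[0,0,0],[0,0,0],8],
    [[0,0,0],[0,0,0],8],
    [[0,0,0],[0,0,0],8],
    [[0,0,0],[0,0,0],8],
    [[0,0,0],[0,0,0],8]
  ],
  "force": 40
}}

```text
clock: 29.15
position: [0.6172, -0.1223, 0.0418]
ee_rot: [0.902, 0.432, 0.002, 0.0]
ft_force: [4.4, 3.9, 1.0]
grip_width: 0.165
```

```bash
python3 - <<'E'
from h import *
st();print(readout.get_obs()["torque"])
i=camera("side");crop(i,"c17.png",290,130,430,250,5)
E
```

```text
t 29.15 p [ 617.2 -122.3   41.8] hd 51.15 zt [ 0.003  0.001 -1.   ] F [4.4 3.9 1. ] g 14.1 j [-0.22  0.49  0.45  1.64 -0.24  1.06  1.19]
[ 0.62317689 -0.6700381  -0.0120462 ]
```

View pics/c17.png

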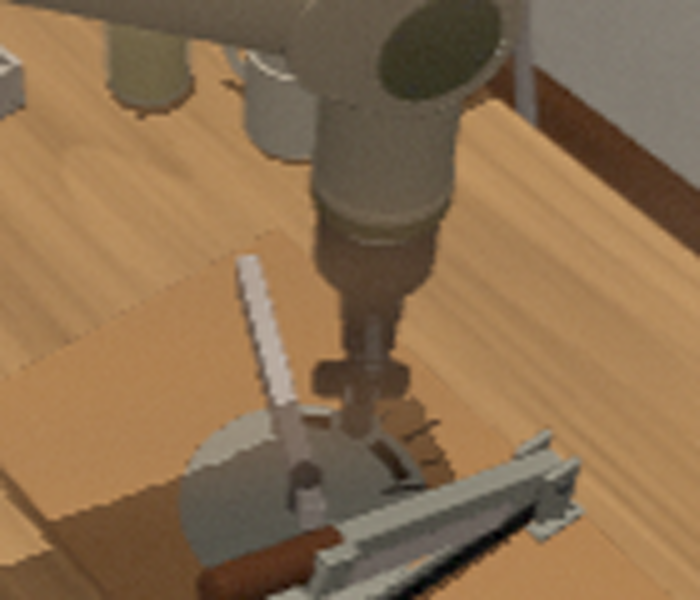

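Emit:
{"api": "play_rows", "payload": {
  "rows": [
    [[0.5,0.5,0],[0,0,4],8],
    [[0.5,0.5,0],[0,0,8],8],
    [[0,0,0],[0,0,8],8],
    [[0,0,0],[0,0,8],8],
    [[0,0,0],[0,0,8],8],
    [[0,0,0],[0,0,8],8],
    [[0,0,0],[0,0,8],8],
    [[0,0,0],[0,0,8],8],
    [[0,0,0],[0,0,4],8],
    [[0,0,0],[0,0,0],8]
  ],
  "force": 60
}}

```text
clock: 30.45
position: [0.6173, -0.1224, 0.0418]
ee_rot: [0.537, 0.844, 0.001, 0.001]
ft_force: [0.6, 2.6, 6.0]
grip_width: 0.157
```

```bash
python3 - <<'E'
from h import *
st();print(readout.get_obs()["torque"])
i=camera("side");crop(i,"c18.png",290,130,430,250,5)
E
```

```text
t 30.45 p [ 617.3 -122.4   41.8] hd 115.07 zt [ 0.002  0.    -1.   ] F [0.6 2.6 6. ] g 13.4 j [-0.06  0.47  0.23  1.63 -0.12  1.06  2.22]
[0.29770181 0.05514488 0.1409518 ]
```

View pics/c18.png

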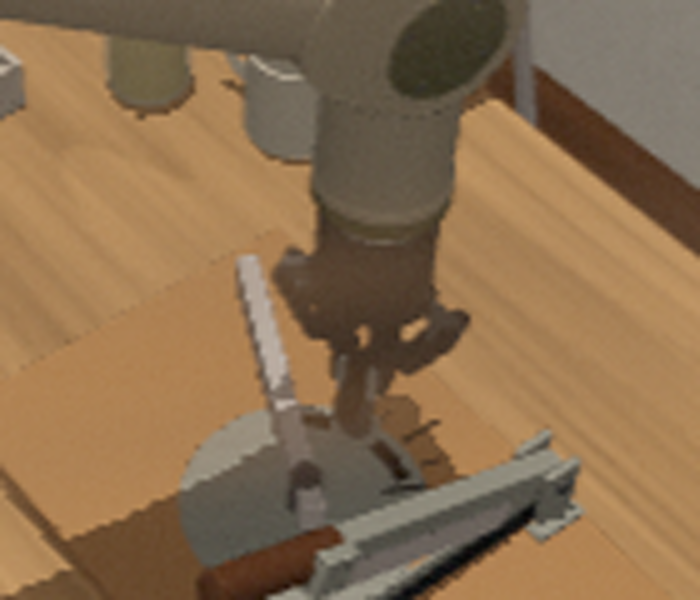

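Emit:
{"api": "play_rows", "payload": {
  "rows": [
    [[0,0,0],[0,0,0],45],
    [[0,0,0],[0,0,0],45],
    [[0,0,0],[0,0,0],45],
    [[0,0,25],[0,0,0],45],
    [[0,10,40],[0,0,-5],45],
    [[0,20,0],[0,0,-10],45],
    [[-1,30,0],[0,0,-10],45],
    [[-2,30,0],[0,0,-10],45],
    [[0,0,0],[0,0,-10],45],
    [[0,0,0],[0,0,-10],45],
    [[0,0,0],[0,0,-10],45],
    [[0,0,0],[0,0,-10],45]
  ]
}}

```text
clock: 32.0
position: [0.6133, -0.0328, 0.1056]
ee_rot: [0.941, 0.34, -0.0, -0.0]
ft_force: [0.2, 0.1, -0.6]
grip_width: 0.525
```

Emit:
{"api": "play_rows", "payload": {
  "rows": [
    [[0,0,0],[0,0,-10],45],
    [[0,0,0],[0,0,-10],45],
    [[0,0,0],[0,0,-10],45],
    [[0,0,0],[0,0,-10],45],
    [[0,0,0],[0,0,-10],45],
    [[0,0,0],[0,0,-10],45],
    [[0,0,0],[0,0,-8],45],
    [[0,0,0],[0,0,0],45]
  ]
}}

```text
clock: 33.0
position: [0.6134, -0.0326, 0.1056]
ee_rot: [0.971, -0.241, -0.0, 0.0]
ft_force: [-0.2, 1.3, -0.3]
grip_width: 0.527
```

```bash
python3 - <<'E'
from h import *
st()
i=camera("side");crop(i,"c19.png",290,130,430,250,5)
i=camera("top");crop(i,"t19.png",290,140,445,250,5)
E
```

```text
t 33.0 p [613.4 -32.6 105.6] hd -27.88 zt [-0. -0. -1.] F [-0.2  1.3 -0.3] g 45.0 j [-0.52  0.42  0.65  1.63 -0.27  1.18 -0.3 ]
```

View pics/c19.png

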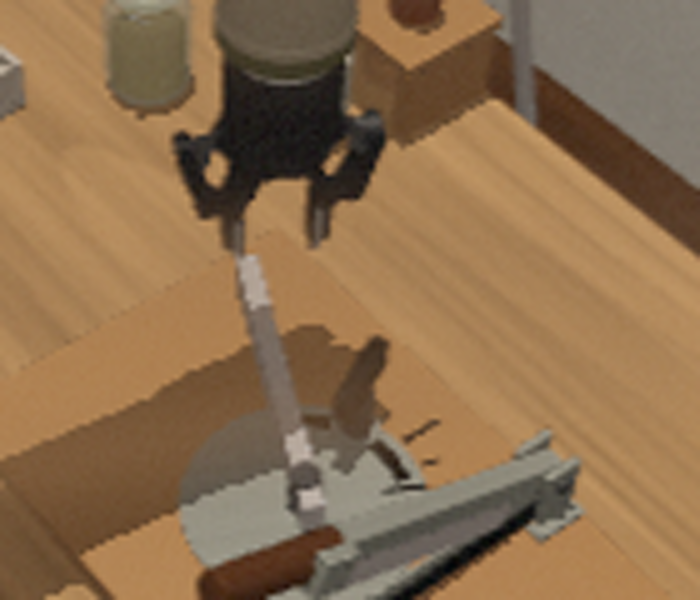

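View pics/t19.png

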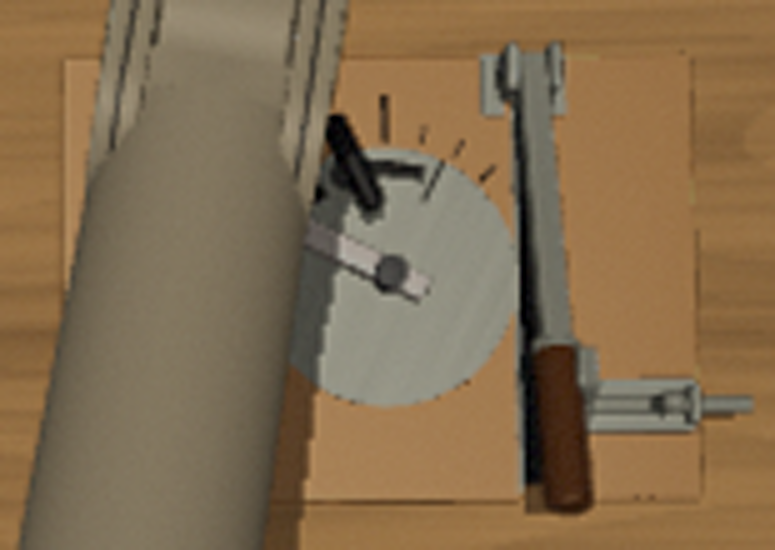

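Emit:
{"api": "play_rows", "payload": {
  "rows": [
    [[0,0,-30],[0,0,0],45],
    [[0,0,-35],[0,0,0],45],
    [[0,0,-22],[0,0,0],45],
    [[0,0,-12],[0,0,0],45],
    [[0,0,-5],[0,0,0],45],
    [[0,0,0],[0,0,0],8],
    [[0,0,0],[0,0,0],8],
    [[0,0,0],[0,0,0],8],
    [[0,0,0],[0,0,0],8]
  ],
  "force": 30
}}

```text
clock: 34.22
position: [0.6139, -0.0326, 0.0026]
ee_rot: [0.97, -0.241, 0.0, -0.0]
ft_force: [-3.3, 0.8, 5.9]
grip_width: 0.181
```

```bash
python3 - <<'E'
from h import *
st();print(readout.get_obs()["torque"])
i=camera("side");crop(i,"c20.png",290,130,430,250,5)
E
```

```text
t 34.23 p [613.9 -32.6   2.6] hd -27.94 zt [ 0.001  0.    -1.   ] F [-3.3  0.8  5.9] g 15.5 j [-0.48  0.54  0.59  1.71 -0.35  0.99 -0.25]
[ 0.29299788  0.59802392 -0.35475528]
```

View pics/c20.png

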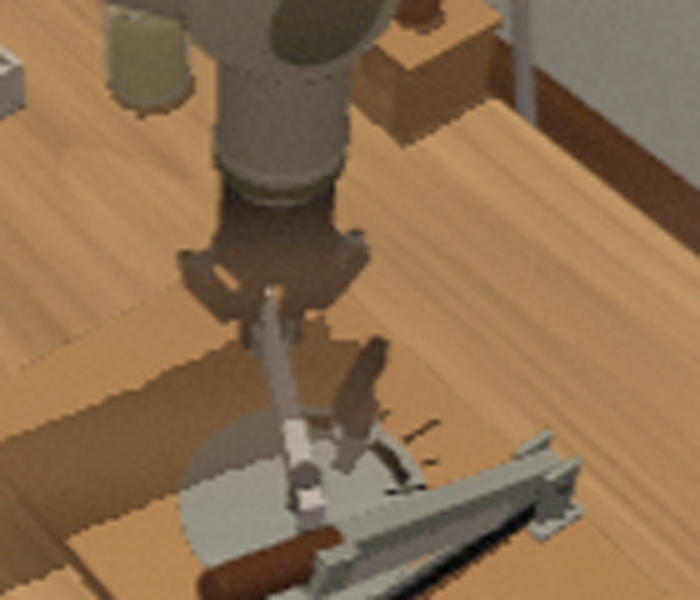

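Emit:
{"api": "play_rows", "payload": {
  "rows": [
    [[-7.6,3.9,0],[0,0,3.8],8],
    [[-7.9,3.4,0],[0,0,3.8],8],
    [[-8.1,2.8,0],[0,0,3.8],8],
    [[-8.2,2.3,0],[0,0,3.8],8],
    [[-8.4,1.7,0],[0,0,3.8],8],
    [[-8.5,1.2,0],[0,0,3.8],8],
    [[-8.5,0.6,0],[0,0,3.8],8],
    [[0,0,0],[0,0,0],8]
  ]
}}

```text
clock: 35.28
position: [0.556, -0.0167, 0.0025]
ee_rot: [1.0, -0.011, 0.0, -0.0]
ft_force: [-3.6, 1.4, 7.3]
grip_width: 0.176
```

```bash
python3 - <<'E'
from h import *
st();print(readout.get_obs()["torque"])
i=camera("side");crop(i,"c21.png",290,130,430,250,5)
i=camera("top");crop(i,"t21.png",330,140,440,240,7)
T=lambda u,v,z:px2w("top",290+u/5,140+v/5,z)
d=T(384.2,95,.028)-T(384.8,143,.028);print("zero mark hd",np.degrees(np.arctan2(d[1],d[0])),T(384.5,119,.028))
E
```

```text
t 35.27 p [556.  -16.7   2.5] hd -1.29 zt [ 0.     0.001 -1.   ] F [-3.6  1.4  7.3] g 15.0 j [-0.48  0.41  0.51  1.87 -0.24  0.93  0.12]
[ 0.10103437  0.90628266 -0.37110882]
zero mark hd -1.187432068851657 [ 0.65329301 -0.1494446   0.028     ]
```

View pics/c21.png

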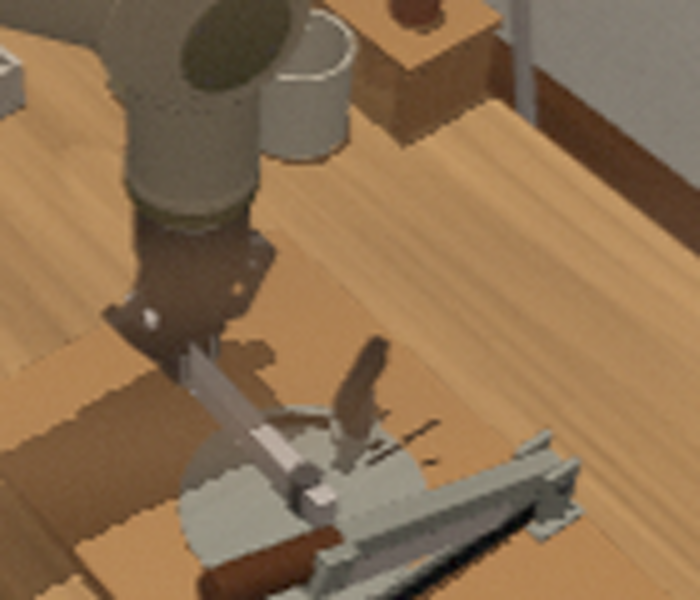

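View pics/t21.png

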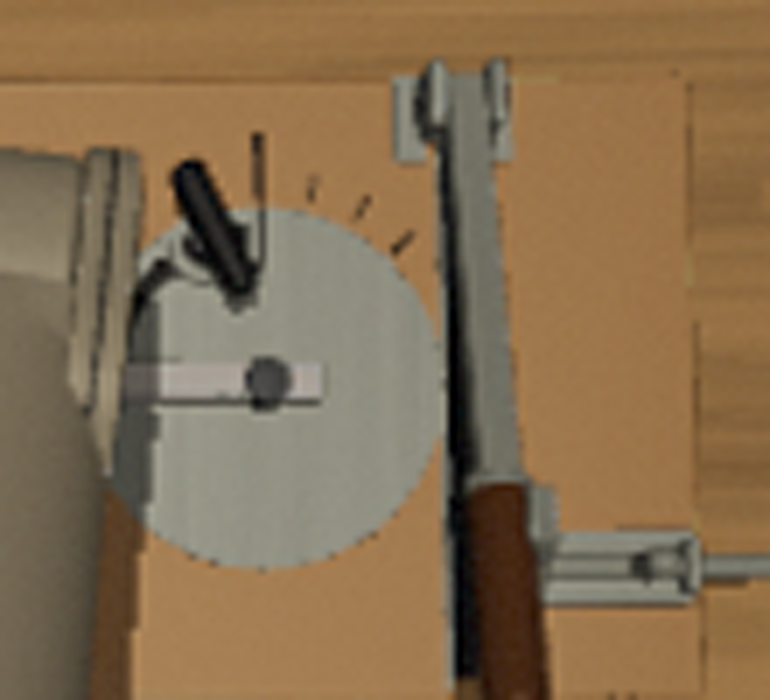

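```bash
python3 - <<'E'
from h import *
i=camera("top");cv2.imwrite("pics/top22.png",i)
crop(i,"t22.png",350,150,385,185,16)
i=camera("side");crop(i,"s22.png",340,195,390,240,14)
# mark pixel profile
g=cv2.cvtColor(cv2.imread("pics/top22.png"),cv2.COLOR_BGR2GRAY)
for r in range(158,182): print(r,g[r,360:374])
E
```

```text
158 [129 128 130 130 130 130 122 123 129 128 128 127 127 126]
159 [129 129 129 129 130 121  43  71 133 129 128 128 126 128]
160 [131 129 129 129 130 123  40  75 132 127 128 128 130 128]
161 [130 130 128 130 132 122  44  74 132 130 127 129 128 127]
162 [130 130 128 130 129 124  74  77 130 129 129 127 129 128]
163 [133 129 130 129 132 125  73  76 134 128 129 128 127 126]
164 [132 130 130 129 132 124  73  72 133 128 129 127 128 127]
165 [ 88 135 128 131 132 124  75  71 133 129 129 127 130 124]
166 [ 65 128 133 129 131 125  72  69 134 130 128 129 130 123]
167 [ 33  86 132 132 130 126  77  71 133 128 128 128 130 120]
168 [ 15  63 130 131 130 128 103  77 135 130 127 127 130 117]
169 [ 23  29  88 137 135 135 127  93 138 136 131 131 129 131]
170 [ 35  19  72 146 147 145 132  75 146 144 146 136 125 126]
171 [ 41  25  30  97 141 141 133  74 146 146 144 138 140 139]
172 [ 47  34  17  23  46  88 135  76 146 144 145 140 140 140]
173 [ 39  42  26   8  27  89 138  76 146 145 144 141 142 140]
174 [ 28  50  36  16  20  87 138  74 146 144 145 141 140 140]
175 [ 16  37  45  25  20  87 140  74 148 146 144 141 141 140]
176 [ 10  30  50  34  14  76 133  77 147 146 145 142 140 141]
177 [ 14  13  37  47  26  32  67  81 148 145 144 142 140 143]
178 [ 33  11  26  43  31   7  32  95 148 145 144 142 141 140]
179 [ 69  32   9  36  47  22  58 125 146 146 145 142 141 142]
180 [ 96  37   4  26  43  21  61 130 146 145 145 142 141 141]
181 [146  87  41  13  20  29  88 150 145 145 146 144 141 143]
```

View pics/t22.png

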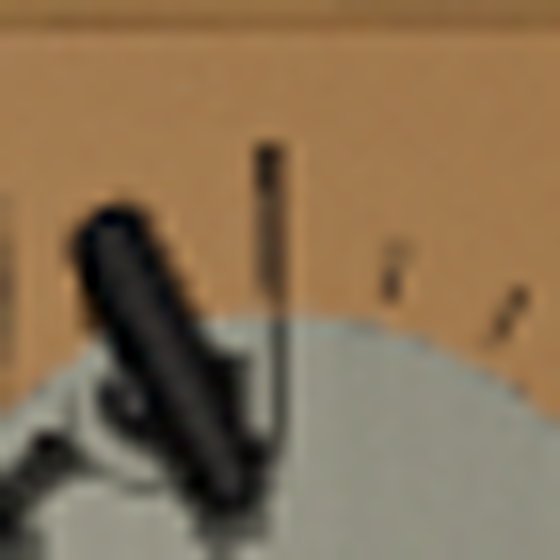

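View pics/s22.png

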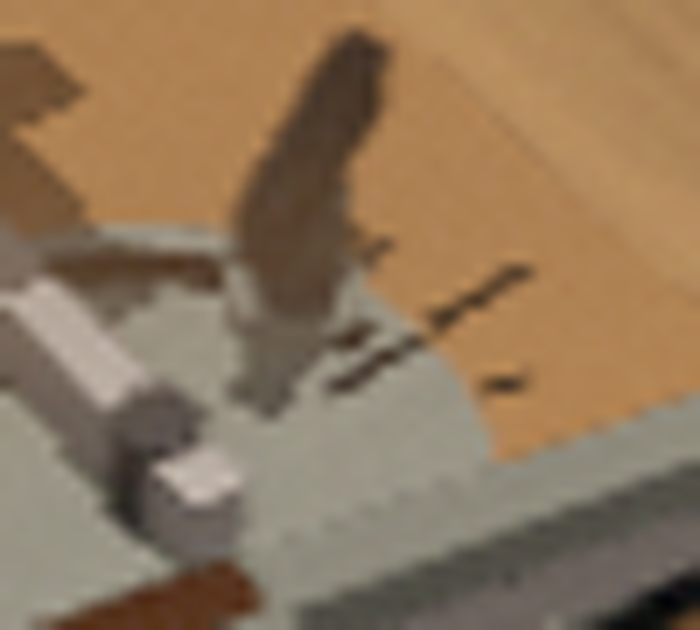

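```bash
python3 - <<'E'
from h import *
i=cv2.imread("pics/top0.png").astype(float)
# print profiles
b=i[...,0]; r=i[...,2]
def edge(profile):  # subpixel max-gradient location
    d=np.abs(np.gradient(profile));k=d.argmax();k=min(max(k,2),len(d)-3);w=d[k-2:k+3];return (w*np.arange(k-2,k+3)).sum()/w.sum()
from numpy import polyfit
sm=cv2.GaussianBlur(i,(0,0),.7)
def fit(pts,axis):
    pts=np.array(pts);W=np.array([px2w("top",u,v,.028)[:2] for u,v in pts])
    if axis=='x': y,x=W[:,1],W[:,0]
    else: y,x=W[:,0],W[:,1]
    for _ in range(4):
        c=np.polyfit(x,y,1);e=y-np.polyval(c,x);k=np.abs(e)<max(2*e.std(),.0003);x,y=x[k],y[k]
    return c,e.std(),len(x)
for ch in(0,1,2):
  print("ch",ch)
  L=[(296+edge(sm[v,296:311,ch]),v) for v in range(157,236)]
  Rr=[(422+edge(sm[v,422:437,ch]),v) for v in range(157,210)]
  F=[(u,145+edge(sm[145:159,u,ch])) for u in range(308,383)]+[(u,145+edge(sm[145:159,u,ch])) for u in range(406,424)]
  N=[(u,233+edge(sm[233:247,u,ch])) for u in range(308,392)]
  for n,p,a in(("L",L,'x'),("R",Rr,'x'),("F",F,'y'),("N",N,'y')):
    c,e,k=fit(p,a);yaw=np.arctan(c[0])*(1 if a=='x' else -1);print(n,"yaw",yaw.round(4),"off",c.round(4),"e",e.round(5),k)
E
```

```text
ch 0
L yaw -0.0218 off [-0.0218  0.0736] e 0.00053 76
R yaw -0.0179 off [-0.0179 -0.3331] e 0.00095 46
F yaw -0.0228 off [0.0228 0.6971] e 0.0008 77
N yaw -0.0257 off [0.0257 0.4131] e 0.00011 67
ch 1
L yaw -0.0201 off [-0.0201  0.0722] e 0.00035 63
R yaw -0.0188 off [-0.0188 -0.3327] e 0.00111 44
F yaw -0.0288 off [0.0288 0.6977] e 0.00027 73
N yaw -0.0274 off [0.0274 0.4131] e 0.00013 69
ch 2
L yaw -0.021 off [-0.021   0.0726] e 0.00014 67
R yaw -0.0188 off [-0.0188 -0.3328] e 0.00084 51
F yaw -0.0203 off [0.0203 0.6971] e 0.00076 76
N yaw -0.0274 off [0.0274 0.4132] e 0.00013 68
```

Emit:
{"api": "play_rows", "payload": {
  "rows": [
    [[0,0,0],[0,0,0],40],
    [[0,0,0],[0,0,0],40],
    [[0,0,0],[0,0,0],40],
    [[0,0,25],[0,0,0],40],
    [[0,0,45],[0,0,0],40],
    [[0,0,40],[0,0,-3.7],45],
    [[10,-15,0],[0,0,-10],45],
    [[10,-18,0],[0,0,-10],45],
    [[10,-18,0],[0,0,-10],45],
    [[10,-18,0],[0,0,-10],45],
    [[10,-18,0],[0,0,-10],45],
    [[11,-18.5,0],[0,0,-10],45]
  ]
}}

```text
clock: 36.98
position: [0.6176, -0.1228, 0.1117]
ee_rot: [0.842, -0.54, 0.0, 0.0]
ft_force: [-0.1, 0.1, 0.3]
grip_width: 0.527
```

```bash
python3 - <<'E'
from h import *
st()
i=camera("top");cv2.imwrite("pics/top23.png",i);crop(i,"t23.png",290,140,445,250,5)
i=camera("side");cv2.imwrite("pics/side23.png",i);crop(i,"s23.png",280,160,400,260,6)
E
```

```text
t 36.98 p [ 617.6 -122.8  111.7] hd -65.33 zt [ 0. -0. -1.] F [-0.1  0.1  0.3] g 45.0 j [-0.45  0.48  0.77  1.59 -0.35  1.21 -0.76]
```

View pics/t23.png

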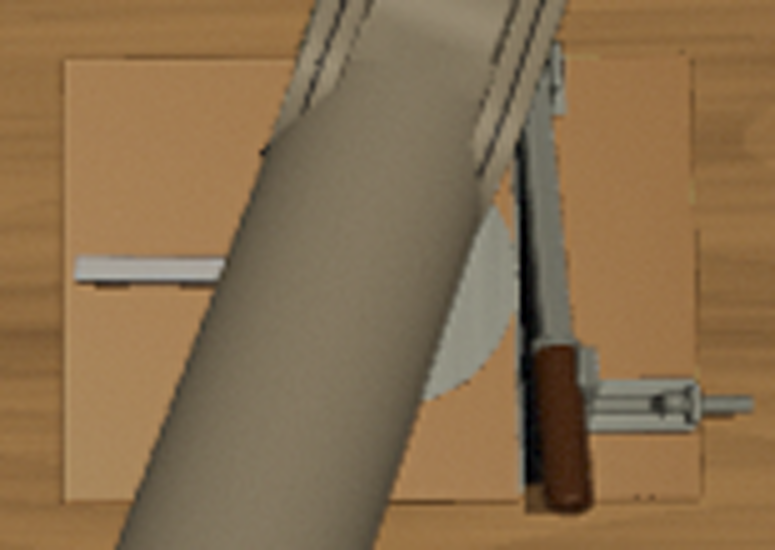

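View pics/s23.png

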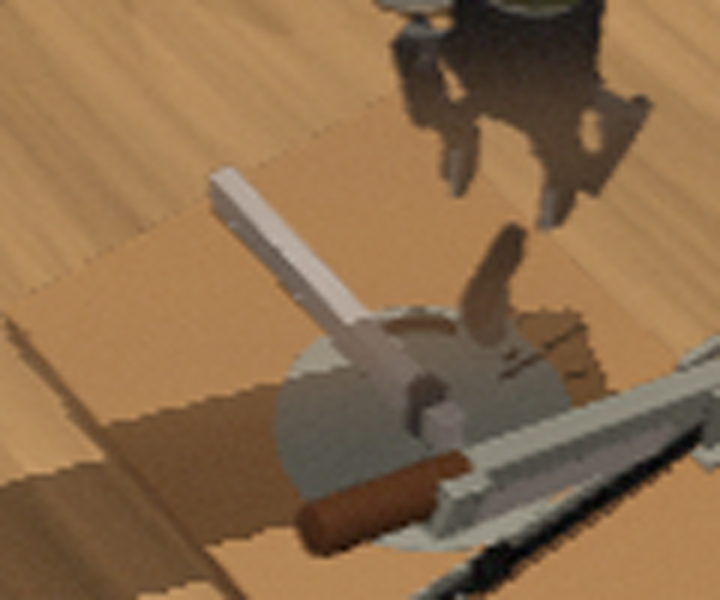

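Emit:
{"api": "play_rows", "payload": {
  "rows": [
    [[-10,30,0],[0,0,0],45],
    [[-15,55,0],[0,0,0],45],
    [[-15,55,0],[0,0,0],45],
    [[-15,55,0],[0,0,0],45],
    [[-15,55,0],[0,0,0],45],
    [[-15,55,0],[0,0,0],45],
    [[-15,55,0],[0,0,0],45],
    [[0,0,0],[0,0,0],45]
  ]
}}

```text
clock: 38.08
position: [0.5144, 0.2439, 0.1113]
ee_rot: [0.847, -0.532, -0.001, -0.0]
ft_force: [0.1, -0.6, -0.9]
grip_width: 0.527
```

```bash
python3 - <<'E'
from h import *
st()
ims=[camera("top").astype(float) for _ in range(6)]
i=np.mean(ims,0);cv2.imwrite("pics/top24.png",i.astype(np.uint8));crop(i.astype(np.uint8),"t24.png",290,140,445,250,5)
E
```

```text
t 38.08 p [514.4 243.9 111.3] hd -64.27 zt [-0.001  0.001 -1.   ] F [ 0.1 -0.6 -0.9] g 45.0 j [-1.09  0.31  0.67  1.75 -0.21  1.15 -1.47]
```

View pics/t24.png

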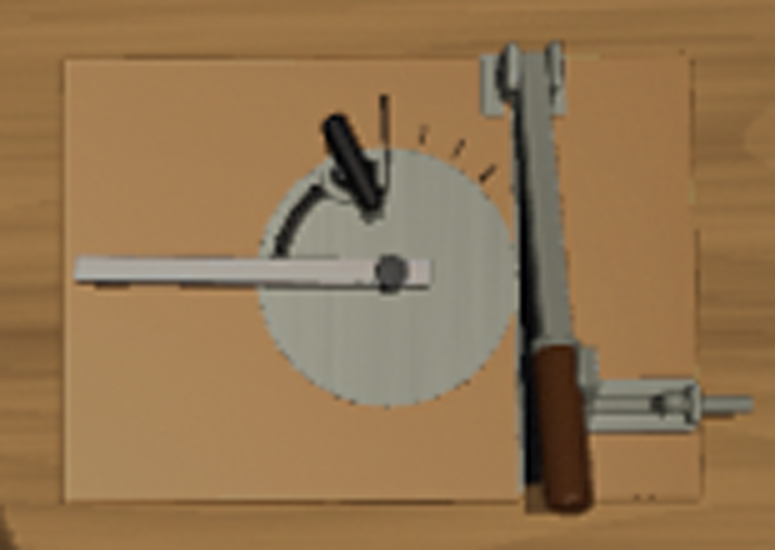

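```bash
python3 - <<'E'
from h import *
i=cv2.imread("pics/top24.png").astype(float);sm=cv2.GaussianBlur(i,(0,0),.6)
def lev(p,falling):  # half-level crossing
    p=np.asarray(p);lo,hi=p.min(),p.max();t=(lo+hi)/2
    for k in range(len(p)-1):
        if (p[k]-t)*(p[k+1]-t)<=0 and p[k]!=p[k+1]: return k+(t-p[k])/(p[k+1]-p[k])
def run(name,pts,z):
    W=np.array([px2w("top",u,v,z)[:2] for u,v in pts]);x,y=W[:,1],W[:,0]
    for _ in range(4):
        c=np.polyfit(x,y,1);e=y-np.polyval(c,x);k=np.abs(e)<2.2*e.std()+1e-5;x,y=x[k],y[k]
    print(name,"yaw",round(-np.arctan(c[0]),4),"x0",c[1].round(4),"std",e.std().round(5),len(x),"pxslope",np.polyfit([p[0] for p in pts],[p[1] for p in pts],1)[0].round(5))
for ch in(0,1):
  run("fence far edge board",[(u,187+lev(sm[187:194,u,ch],0)) for u in range(308,340)],.059)
  run("fence far edge all",[(u,187+lev(sm[187:194,u,ch],0)) for u in list(range(308,340))+list(range(350,364))+[373,374]],.059)
  run("near brd",[(u,236+lev(sm[236:243,u,ch],0)) for u in range(310,390)],.028)
  run("far brd",[(u,148+lev(sm[148:156,u,ch],0)) for u in range(310,384)],.028)
print(sm[185:200,320,0].round(),sm[236:243,340,0].round(),sm[148:156,340,0].round())
# board left edge
pts=[(300+lev(sm[v,299:307,0],0)-1,v) for v in range(158,234)];W=np.array([px2w("top",u,v,.028)[:2] for u,v in pts]);print("L yaw",np.arctan(np.polyfit(W[:,0],W[:,1],1)[0]))
# marks via darkness centroids
g=i.mean(2)
def cen(r,c0,c1):
    w=np.clip(np.median(g[r,c0:c1])-g[r,c0:c1]-12,0,None);return (w*np.arange(c0,c1)).sum()/w.sum()
A=[(cen(r,364,371),r) for r in range(160,168)];B=[(cen(r,366,371),r) for r in range(170,176)]
print(np.round([a[0] for a in A],2),np.round([b[0] for b in B],2))
piv=np.array([.5514,-.146])
for n,P in(("zero",A),("tt",B)):
    W=np.array([px2w("top",*p,.028)[:2] for p in P]);m=W.mean(0);c=np.polyfit(W[:,0],W[:,1],1)
    print(n,m.round(4),"self hd",np.arctan(c[0]).round(4))
E
```

```text
fence far edge board yaw -0.0405 x0 0.5643 std 0.00034 32 pxslope 0.01579
fence far edge all yaw -0.0346 x0 0.5643 std 0.00042 46 pxslope 0.00802
near brd yaw -0.0241 x0 0.413 std 9e-05 80 pxslope -0.00013
far brd yaw -0.0262 x0 0.6973 std 0.00013 72 pxslope 0.00132
fence far edge board yaw -0.0264 x0 0.5632 std 0.00018 28 pxslope 0.00889
fence far edge all yaw -0.0244 x0 0.5633 std 0.00029 38 pxslope -0.01576
near brd yaw -0.024 x0 0.413 std 9e-05 80 pxslope -0.00022
far brd yaw -0.0586 x0 0.7037 std 0.00369 73 pxslope 0.03242
[ 85.  86.  87.  87.  86.  90. 114. 148. 156. 158. 142.  78.  78.  86.
  87.] [89. 89. 90. 83. 56. 65. 66.] [71. 69. 65. 65. 81. 81. 80. 80.]
L yaw -0.02145312278222423
[366.34 366.37 366.49 366.5  366.5  366.51 366.52 366.54] [367. 367. 367. 367. 367. 367.]
zero [ 0.6543 -0.1481] self hd -0.007
tt [ 0.6248 -0.1488] self hd -0.0331
```

Emit:
{"api": "play_rows", "payload": {
  "rows": [
    [[15,-55,0],[0,0,0],45],
    [[15,-55,0],[0,0,0],45],
    [[15,-55,0],[0,0,0],45],
    [[15,-55,0],[0,0,0],45],
    [[15,-55,0],[0,0,0],45],
    [[15,-55,0],[0,0,0],45],
    [[12,-36,0],[0,0,0],45],
    [[0,0,0],[0,0,0],45]
  ]
}}

```text
clock: 39.38
position: [0.6186, -0.1338, 0.1118]
ee_rot: [0.842, -0.54, 0.001, 0.001]
ft_force: [-0.4, -0.3, -0.5]
grip_width: 0.527
```

```bash
python3 - <<'E'
from h import *
st()
E
```

```text
t 39.38 p [ 618.6 -133.8  111.8] hd -65.39 zt [-0.    -0.002 -1.   ] F [-0.4 -0.3 -0.5] g 45.0 j [-0.44  0.5   0.78  1.58 -0.36  1.22 -0.73]
```

Emit:
{"api": "play_rows", "payload": {
  "rows": [
    [[-1,11.4,-20],[0,0,0.5],45],
    [[0,0,-25],[0,0,0],45],
    [[0,0,-17],[0,0,0],45],
    [[0,0,-8],[0,0,0],45],
    [[0,0,-2],[0,0,0],45],
    [[0,0,0],[0,0,0],45],
    [[0,0,0],[0,0,0],8],
    [[0,0,0],[0,0,0],8],
    [[0,0,0],[0,0,0],8],
    [[0,0,0],[0,0,0],8],
    [[0,0,0],[0,0,0],8]
  ],
  "force": 60
}}

```text
clock: 40.75
position: [0.6204, -0.1205, 0.041]
ee_rot: [0.845, -0.535, 0.004, 0.001]
ft_force: [10.9, -11.8, -4.6]
grip_width: 0.166
```

```bash
python3 - <<'E'
from h import *
st();print(readout.get_obs()["torque"])
i=camera("side");crop(i,"c25.png",290,130,430,250,5)
E
```

```text
t 40.75 p [ 620.4 -120.5   41. ] hd -64.65 zt [ 0.006 -0.005 -1.   ] F [ 10.9 -11.8  -4.6] g 14.1 j [-0.43  0.56  0.74  1.65 -0.41  1.09 -0.71]
[-1.98463083 -1.94325629  0.08543111]
```

View pics/c25.png

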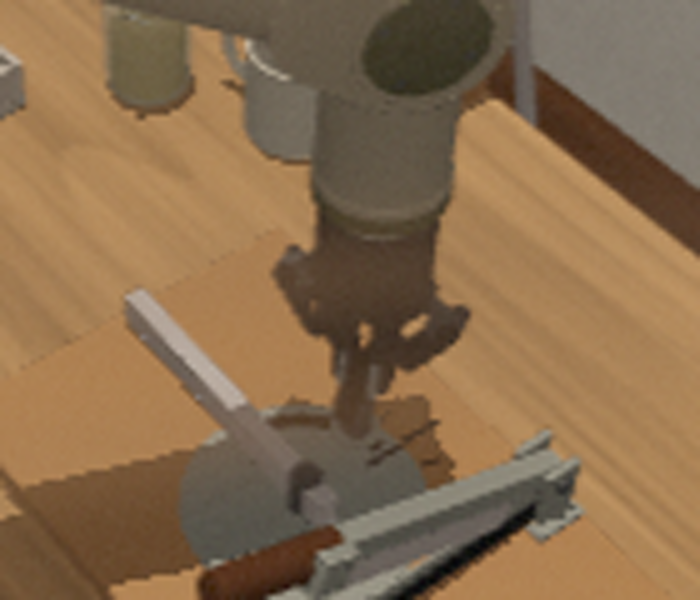

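Emit:
{"api": "play_rows", "payload": {
  "rows": [
    [[1,-1.1,0],[0,0,0],8],
    [[0.2,-0.4,0],[0,0,-6],8],
    [[0.2,-0.5,0],[0,0,-8],8],
    [[0.1,-0.5,0],[0,0,-8],8],
    [[0,-0.6,0],[0,0,-8],8],
    [[-0.1,-0.6,0],[0,0,-8],8],
    [[-0.2,-0.6,0],[0,0,-8],8],
    [[-0.3,-0.6,0],[0,0,-8],8],
    [[-0.3,-0.5,0],[0,0,-8],8],
    [[0,0,0],[0,0,-3],8],
    [[0,0,0],[0,0,0],8]
  ]
}}

```text
clock: 42.18
position: [0.6201, -0.1244, 0.041]
ee_rot: [-0.425, 0.905, -0.002, 0.001]
ft_force: [3.9, -6.3, 1.0]
grip_width: 0.159
```

```bash
python3 - <<'E'
from h import *
st();print(readout.get_obs()["torque"])
i=camera("side");crop(i,"c26.png",290,130,430,250,5)
E
```

```text
t 42.17 p [ 620.1 -124.4   41. ] hd -129.64 zt [ 0.003 -0.003 -1.   ] F [ 3.9 -6.3  1. ] g 13.5 j [-0.58  0.67  0.98  1.65 -0.6   1.14 -1.7 ]
[-1.05366141 -0.81318304 -0.12398746]
```

View pics/c26.png

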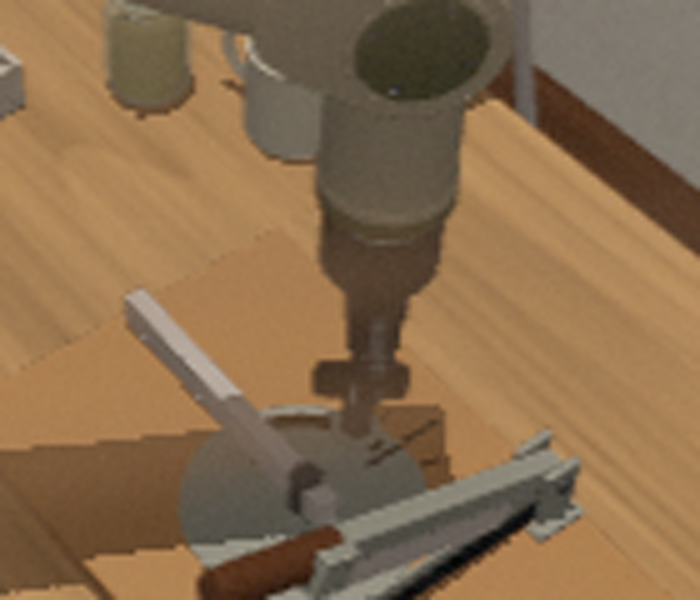

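Emit:
{"api": "play_rows", "payload": {
  "rows": [
    [[0,0,0],[0,0,-3],8],
    [[0,0,0],[0,0,0],8]
  ]
}}

```text
clock: 42.48
position: [0.62, -0.1245, 0.041]
ee_rot: [-0.402, 0.915, -0.002, 0.001]
ft_force: [2.5, -7.3, 1.5]
grip_width: 0.159
```

```bash
python3 - <<'E'
from h import *
st();print(readout.get_obs()["torque"])
E
```

```text
t 42.48 p [ 620.  -124.5   41. ] hd -132.53 zt [ 0.003 -0.004 -1.   ] F [ 2.5 -7.3  1.5] g 13.6 j [-0.58  0.68  0.99  1.65 -0.61  1.15 -1.75]
[-1.31261386 -0.68265101  1.18111239]
```

Emit:
{"api": "play_rows", "payload": {
  "rows": [
    [[0,0,0],[0,0,2.5],8],
    [[0,0,0],[0,0,0],45],
    [[0,0,0],[0,0,0],45],
    [[0,0,0],[0,0,0],45],
    [[0,0,25],[0,0,0],45],
    [[0,0,45],[0,0,0],30],
    [[-10,15,45],[0,0,0],0],
    [[-15,40,40],[0,0,0],0],
    [[-15,50,0],[0,0,10],0],
    [[-15,55,0],[0,0,10],0],
    [[-15,55,0],[0,0,10],0],
    [[-15,55,0],[0,0,10],0]
  ]
}}

```text
clock: 43.98
position: [0.533, 0.1498, 0.1949]
ee_rot: [0.709, -0.705, -0.0, -0.0]
ft_force: [1.3, 0.8, -0.5]
grip_width: 0.001
```

```bash
python3 - <<'E'
from h import *
st()
np.set_printoptions(precision=4,suppress=True)
i=camera("top");cv2.imwrite("pics/top27.png",i);crop(i,"t27.png",290,140,445,250,5)
i=camera("side");cv2.imwrite("pics/side27.png",i);crop(i,"s27.png",300,190,420,300,6)
y=-.024;R=np.array([[np.cos(y),-np.sin(y)],[np.sin(y),np.cos(y)]]);c=np.array([.5505,-.1434])
B=lambda bx,by:c+R@[bx,by]
for th in(0,.35,.4,.45,.5,.55,.6):
  for n in("top","side"):
    o=[]
    for L in(.192,.297):
      bx=.131-L*np.cos(th);z=.062+L*np.sin(th)
      p=w2px(n,(*B(bx,-.095),z)); o.append((p-[290,140])*5 if n=="top" else (p-[300,190])*6)
    print(th,n,np.round(o,0).tolist())
E
```

```text
t 43.98 p [533.  149.8 194.9] hd -89.68 zt [ 0.     0.001 -1.   ] F [ 1.3  0.8 -0.5] g 0.1 j [-1.24  0.26  1.05  1.7  -0.23  1.32 -1.71]
0 top [[538.0, 368.0], [541.0, 537.0]]
0 side [[322.0, 380.0], [158.0, 485.0]]
0.35 top [[557.0, 343.0], [571.0, 509.0]]
0.35 side [[347.0, 297.0], [189.0, 356.0]]
0.4 top [[559.0, 336.0], [575.0, 500.0]]
0.4 side [[353.0, 283.0], [199.0, 334.0]]
0.45 top [[562.0, 328.0], [579.0, 489.0]]
0.45 side [[361.0, 269.0], [210.0, 311.0]]
0.5 top [[564.0, 319.0], [583.0, 477.0]]
0.5 side [[369.0, 255.0], [222.0, 288.0]]
0.55 top [[567.0, 310.0], [588.0, 463.0]]
0.55 side [[378.0, 240.0], [236.0, 264.0]]
0.6 top [[569.0, 300.0], [592.0, 448.0]]
0.6 side [[387.0, 225.0], [250.0, 240.0]]
```

View pics/t27.png

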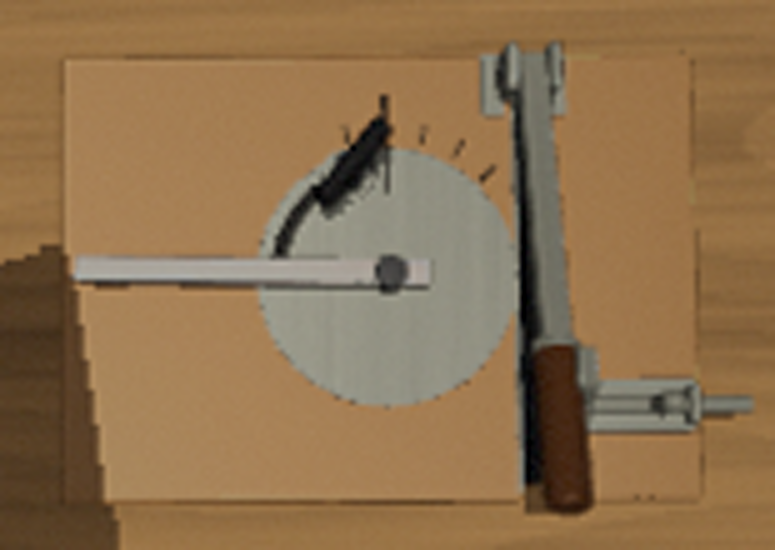

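View pics/s27.png

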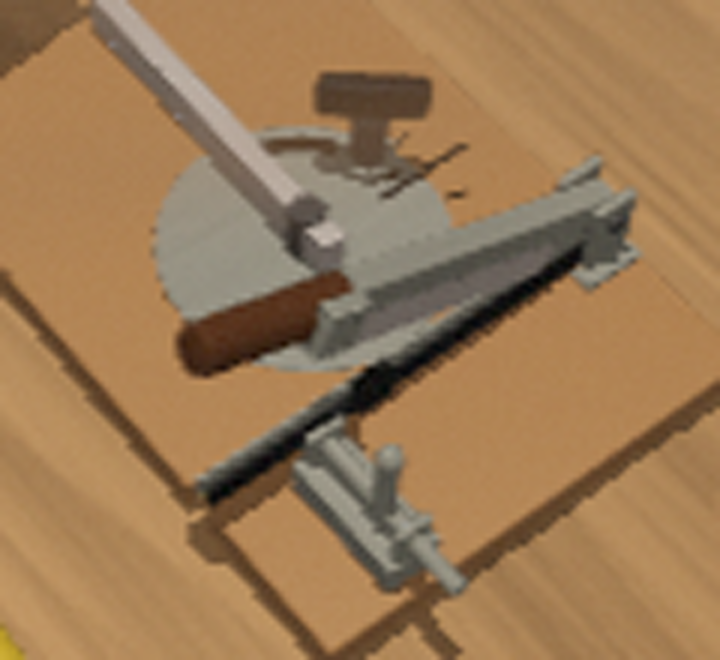

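Emit:
{"api": "play_rows", "payload": {
  "rows": [
    [[-5,-25,0],[0,0,0],0],
    [[-10,-40,0],[0,0,0],0],
    [[-10,-40,0],[0,0,0],0],
    [[-10,-40,0],[0,0,0],0],
    [[-10,-40,0],[0,0,0],0],
    [[-10,-40,0],[0,0,0],0],
    [[-10,-40,0],[0,0,0],0],
    [[-10,-40,0],[0,0,0],0],
    [[-10,-40,0],[0,0,0],0],
    [[-8,-30,0],[0,0,0],0],
    [[0,-10,0],[0,0,0],0],
    [[0,0,-20],[0,0,0],0]
  ]
}}

```text
clock: 45.58
position: [0.4397, -0.2406, 0.1751]
ee_rot: [-0.705, 0.709, -0.001, 0.001]
ft_force: [0.1, 0.2, 0.5]
grip_width: 0.002
```

```bash
python3 - <<'E'
from h import *
st()
i=camera("side");crop(i,"s28.png",300,140,420,260,5)
E
```

```text
t 45.58 p [ 439.7 -240.6  175.1] hd -90.36 zt [ 0.002 -0.    -1.   ] F [0.1 0.2 0.5] g 0.2 j [-0.8   0.12  1.31  1.86 -0.12  1.25 -1.03]
```

View pics/s28.png

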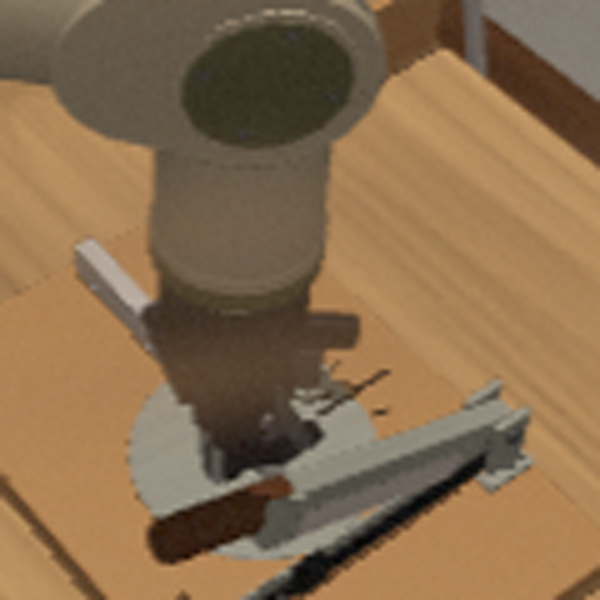

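Emit:
{"api": "play_rows", "payload": {
  "rows": [
    [[0,2,0],[0,0,8],0],
    [[0,2,0],[0,0,10],0],
    [[0,1,0],[0,0,10],0],
    [[0,0,0],[0,0,10],0],
    [[0,0,0],[0,0,10],0],
    [[0,0,0],[0,0,10],0],
    [[0,0,0],[0,0,10],0],
    [[0,0,0],[0,0,10],0],
    [[0,0,0],[0,0,10],0],
    [[0,0,-10],[0,0,0],0],
    [[0,0,-10],[0,0,0],0]
  ]
}}

```text
clock: 47.0
position: [0.4403, -0.2327, 0.154]
ee_rot: [1.0, -0.02, -0.0, -0.0]
ft_force: [0.8, 0.5, -0.5]
grip_width: 0.001
```

```bash
python3 - <<'E'
from h import *
st()
p=readout.get_obs()["position"]+[0,0,.0365]
i=camera("side");crop(i,"s29.png",300,140,420,260,5);print((w2px("side",p)-[300,140])*5)
E
```

```text
t 47.0 p [ 440.3 -232.7  154. ] hd -2.31 zt [-0.  0. -1.] F [ 0.8  0.5 -0.5] g 0.1 j [-0.65  0.1   1.12  1.89 -0.1   1.21  0.47]
[211.64059602 481.55327921]
```

View pics/s29.png

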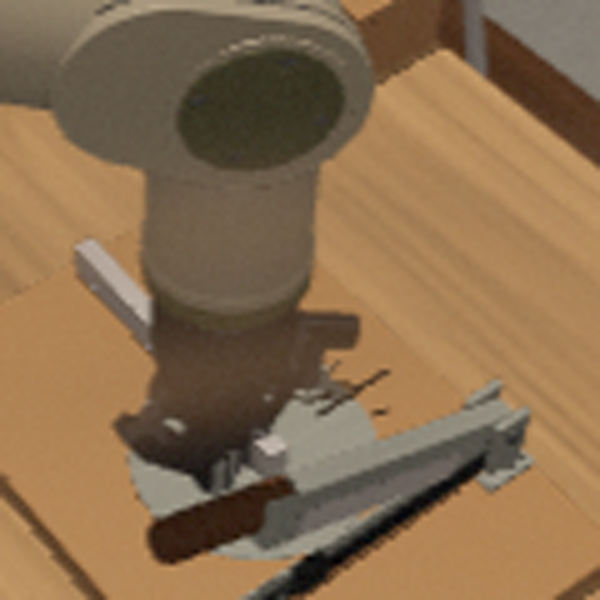

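Emit:
{"api": "play_rows", "payload": {
  "rows": [
    [[0,-2,-8],[0,0,0],0],
    [[0,0,-8],[0,0,0],0],
    [[0,0,-8],[0,0,0],0],
    [[0,0,-8],[0,0,0],0],
    [[0,0,-8],[0,0,0],0]
  ]
}}

```text
clock: 47.68
position: [0.4409, -0.2343, 0.1143]
ee_rot: [1.0, -0.018, 0.0, 0.0]
ft_force: [-1.2, 0.1, 2.9]
grip_width: 0.003
```

```bash
python3 - <<'E'
from h import *
st()
i=camera("side");crop(i,"s30.png",300,140,420,260,5)
E
```

```text
t 47.67 p [ 440.9 -234.3  114.3] hd -2.03 zt [ 0. -0. -1.] F [-1.2  0.1  2.9] g 0.2 j [-0.6   0.19  1.1   1.93 -0.18  1.13  0.54]
```

View pics/s30.png

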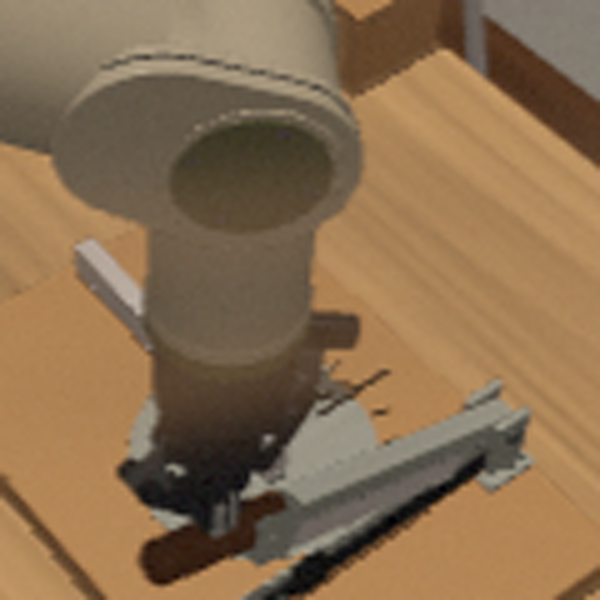

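Emit:
{"api": "play_rows", "payload": {
  "rows": [
    [[0,0,-8],[0,0,0],0],
    [[0,0,-8],[0,0,0],0],
    [[0,0,-8],[0,0,0],0],
    [[0,0,-8],[0,0,0],0],
    [[0,0,-8],[0,0,0],0],
    [[0,0,-8],[0,0,0],0],
    [[0,0,-8],[0,0,0],0],
    [[0,0,-8],[0,0,0],0],
    [[0,0,-4],[0,0,0],0]
  ]
}}

```text
clock: 48.85
position: [0.4406, -0.2343, 0.0462]
ee_rot: [1.0, -0.018, -0.0, 0.0]
ft_force: [-1.4, 0.3, 2.4]
grip_width: 0.002
```

Emit:
{"api": "play_rows", "payload": {
  "rows": [
    [[0,0,-2],[0,0,0],0],
    [[0,0,-2],[0,0,0],0],
    [[0,0,-1],[0,0,0],0]
  ]
}}

```text
clock: 49.22
position: [0.4409, -0.2343, 0.0417]
ee_rot: [1.0, -0.018, 0.0, -0.0]
ft_force: [-2.5, -0.0, 2.0]
grip_width: 0.003
```

```bash
python3 - <<'E'
from h import *
st()
i=camera("side");crop(i,"s31.png",300,140,420,300,4.5)
E
```

```text
t 49.23 p [ 440.9 -234.3   41.7] hd -2.02 zt [ 0.  0. -1.] F [-2.5 -0.   2. ] g 0.3 j [-0.49  0.32  1.02  2.   -0.33  0.99  0.66]
```

View pics/s31.png

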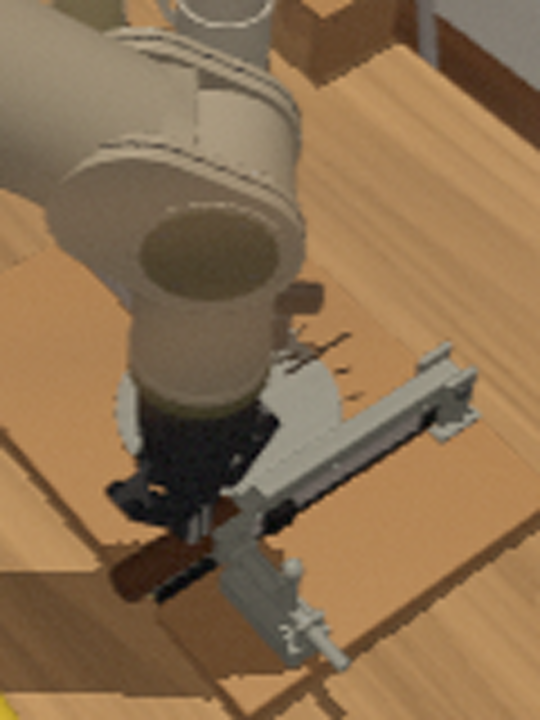

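Keep going gently to the stop.

Emit:
{"api": "play_rows", "payload": {
  "rows": [
    [[0,0,-1],[0,0,0],0],
    [[0,0,-1],[0,0,0],0],
    [[0,0,0],[0,0,0],0]
  ]
}}

```text
clock: 49.65
position: [0.441, -0.2342, 0.0397]
ee_rot: [1.0, -0.018, 0.0, 0.0]
ft_force: [0.5, 0.4, 0.3]
grip_width: 0.008
```

Emit:
{"api": "play_rows", "payload": {
  "rows": [
    [[0,0,-1],[0,0,0],0],
    [[0,0,0],[0,0,0],0]
  ]
}}

```text
clock: 49.9
position: [0.4411, -0.2343, 0.0393]
ee_rot: [1.0, -0.018, 0.0, -0.0]
ft_force: [-4.2, 2.0, 11.2]
grip_width: -0.002
```

Emit:
{"api": "play_rows", "payload": {
  "rows": [
    [[0,0,-1],[0,0,0],0],
    [[0,0,0],[0,0,0],0]
  ]
}}

```text
clock: 50.15
position: [0.4412, -0.2343, 0.039]
ee_rot: [1.0, -0.018, 0.0, -0.001]
ft_force: [-7.8, 4.7, 24.5]
grip_width: -0.002
```

Emit:
{"api": "play_rows", "payload": {
  "rows": [
    [[0,0,15],[0,0,0],0],
    [[0,0,40],[0,0,0],0],
    [[0,0,40],[0,0,0],0],
    [[5,-30,0],[0,0,0],0],
    [[6,-35,0],[0,0,0],0],
    [[6,-35,0],[0,0,0],0],
    [[6,-25,0],[0,0,0],0],
    [[0,0,0],[0,0,0],0]
  ]
}}

```text
clock: 51.15
position: [0.4634, -0.3613, 0.1329]
ee_rot: [1.0, -0.019, -0.0, 0.001]
ft_force: [0.5, 0.5, 0.9]
grip_width: -0.002
```

```bash
python3 - <<'E'
from h import *
st()
i=camera("side");cv2.imwrite("pics/side32.png",i);crop(i,"s32.png",300,180,420,300,6)
i=camera("top");crop(i,"t32.png",350,140,460,250,6.5)
E
```

```text
t 51.15 p [ 463.4 -361.3  132.9] hd -2.17 zt [-0.001 -0.002 -1.   ] F [0.5 0.5 0.9] g -0.2 j [-0.22  0.45  1.04  1.69 -0.4   1.24  0.87]
```

View pics/s32.png

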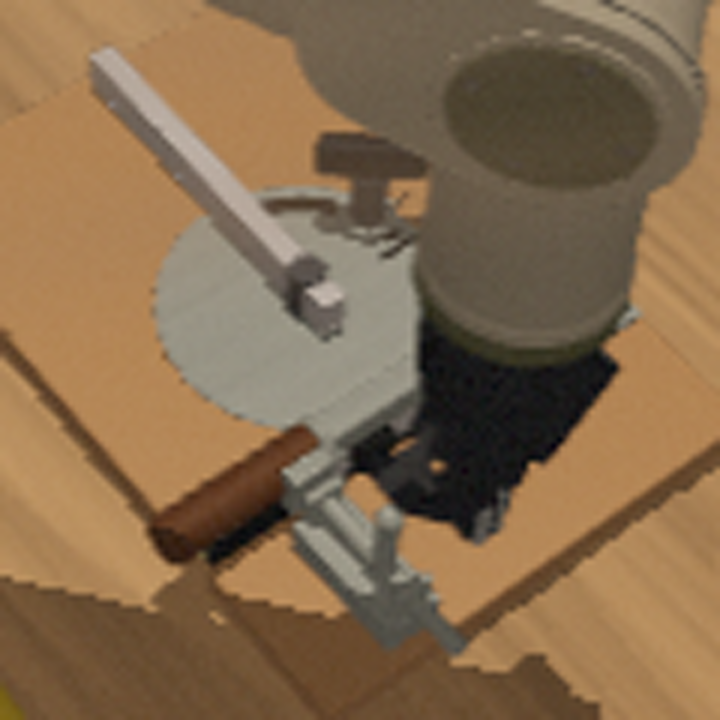

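View pics/t32.png

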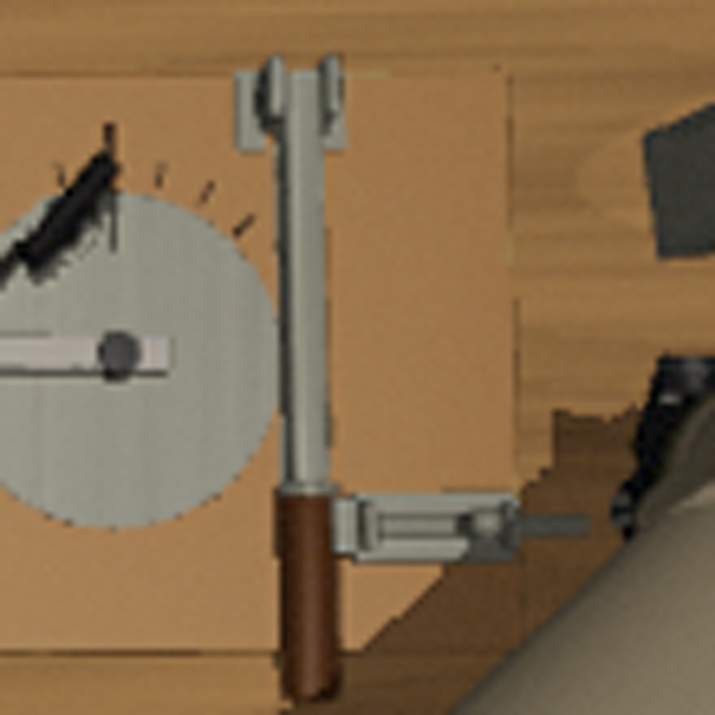

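```bash
python3 - <<'E'
from h import *
print(px2w("top",350+487/6.5,140+522/6.5,.112),px2w("side",300+387/6,180+515/6,.112))
E
```

```text
[ 0.46260666 -0.30955519  0.112     ] [ 0.46222642 -0.31130885  0.112     ]
```

Emit:
{"api": "play_rows", "payload": {
  "rows": [
    [[-0.5,0,-30],[0,0,0],0],
    [[0,0,-30],[0,0,0],0],
    [[0,0,-20],[0,0,0],0],
    [[0,8,0],[0,0,0],0],
    [[0,10,0],[0,0,0],0],
    [[0,8,0],[0,0,0],0],
    [[0,0,0],[0,0,0],0]
  ]
}}

```text
clock: 52.12
position: [0.4641, -0.3324, 0.0534]
ee_rot: [1.0, -0.017, 0.001, -0.0]
ft_force: [-0.6, -0.2, -0.9]
grip_width: -0.001
```

```bash
python3 - <<'E'
from h import *
st()
i=camera("side");crop(i,"s33.png",300,180,420,300,6)
E
```

```text
t 52.12 p [ 464.1 -332.4   53.4] hd -1.94 zt [ 0.001  0.    -1.   ] F [-0.6 -0.2 -0.9] g -0.1 j [-0.23  0.5   0.98  1.81 -0.47  1.09  0.88]
```

View pics/s33.png

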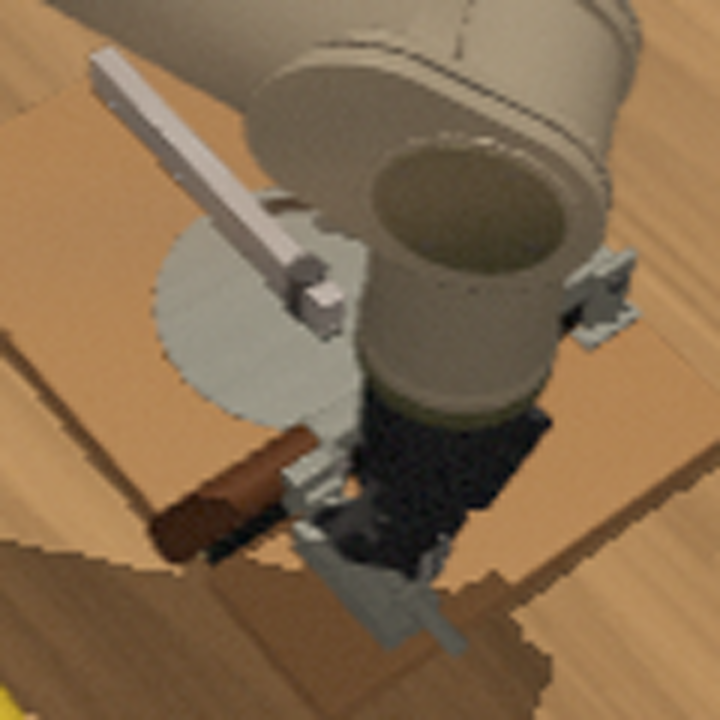

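Emit:
{"api": "play_rows", "payload": {
  "rows": [
    [[-1.5,4,0],[0,0,0],0],
    [[0,4,0],[0,0,0],0],
    [[0,4,0],[0,0,0],0],
    [[0,4,0],[0,0,0],0],
    [[0,0,0],[0,0,0],0]
  ]
}}

```text
clock: 52.8
position: [0.462, -0.3168, 0.0527]
ee_rot: [1.0, -0.017, 0.0, -0.0]
ft_force: [-0.0, -0.5, -0.1]
grip_width: -0.004
```

Emit:
{"api": "play_rows", "payload": {
  "rows": [
    [[0,4,0],[0,0,0],0],
    [[0.2,4,0],[0,0,0],0],
    [[0.2,4,0],[0,0,0],0],
    [[0,0,0],[0,0,0],0]
  ]
}}

```text
clock: 53.3
position: [0.4624, -0.3046, 0.0527]
ee_rot: [1.0, -0.017, -0.0, -0.0]
ft_force: [0.7, 0.2, -0.1]
grip_width: -0.001
```

Emit:
{"api": "play_rows", "payload": {
  "rows": [
    [[0,3,0],[0,0,0],0],
    [[0,3,0],[0,0,0],0],
    [[0,0,0],[0,0,0],0]
  ]
}}

```text
clock: 53.68
position: [0.4624, -0.2988, 0.0527]
ee_rot: [1.0, -0.017, 0.0, -0.0]
ft_force: [-0.2, -0.3, -0.2]
grip_width: -0.001
```

```bash
python3 - <<'E'
from h import *
st()
i=camera("side");crop(i,"s34.png",320,220,400,300,9);print((w2px("side",np.array([.4624,-.2988,.089]))-[320,220])*9)
i=camera("top");crop(i,"t34.png",350,140,460,250,6.5)
E
```

```text
t 53.67 p [ 462.4 -298.8   52.7] hd -2.0 zt [ 0.  0. -1.] F [-0.2 -0.3 -0.2] g -0.1 j [-0.32  0.46  1.01  1.86 -0.44  1.07  0.82]
[370.60622208 422.18654516]
```

View pics/s34.png

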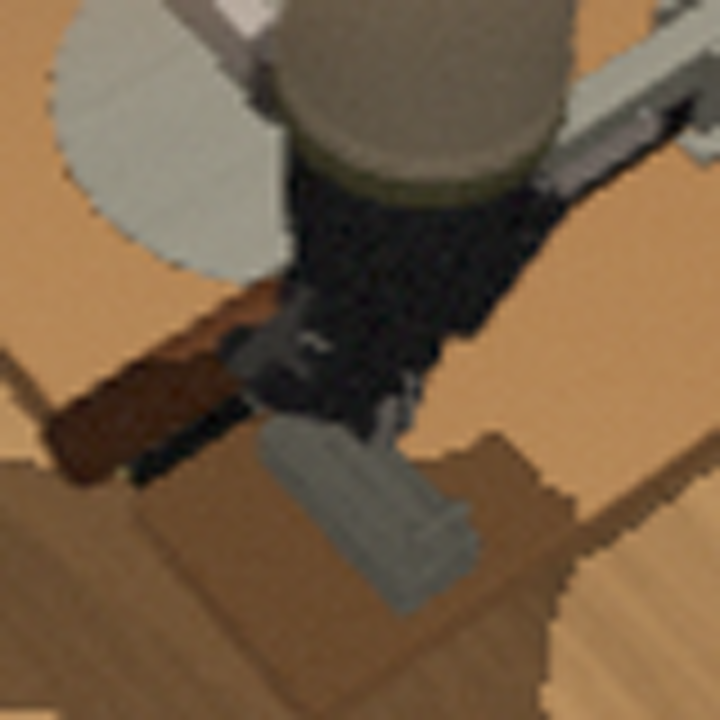

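View pics/t34.png

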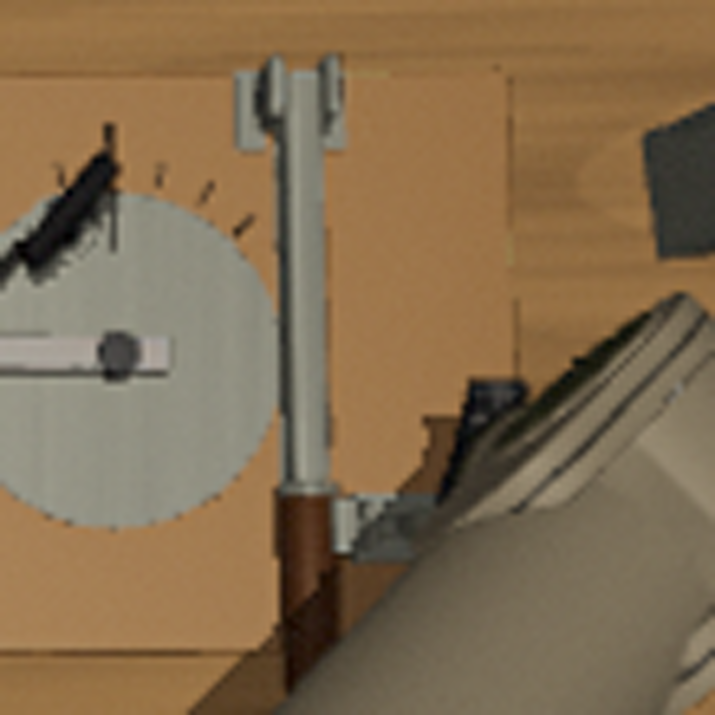

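Emit:
{"api": "play_rows", "payload": {
  "rows": [
    [[0,2,0],[0,0,0],0],
    [[0,2,0],[0,0,0],0],
    [[0,0,0],[0,0,0],0]
  ]
}}

```text
clock: 54.15
position: [0.4623, -0.2951, 0.0528]
ee_rot: [1.0, -0.018, 0.0, -0.0]
ft_force: [0.5, -1.2, -0.7]
grip_width: -0.002
```

Emit:
{"api": "play_rows", "payload": {
  "rows": [
    [[0,1.5,0],[0,0,0],0],
    [[0,1.5,0],[0,0,0],0],
    [[0,0,0],[0,0,0],0]
  ]
}}

```text
clock: 54.52
position: [0.4623, -0.2932, 0.0529]
ee_rot: [1.0, -0.018, 0.0, 0.001]
ft_force: [1.5, -5.2, -2.7]
grip_width: -0.001
```

Emit:
{"api": "play_rows", "payload": {
  "rows": [
    [[0,1,0],[0,0,0],0],
    [[0,0,0],[0,0,0],0]
  ]
}}

```text
clock: 54.78
position: [0.4622, -0.2931, 0.0529]
ee_rot: [1.0, -0.018, 0.0, 0.002]
ft_force: [2.6, -8.9, -4.7]
grip_width: 0.001
```

Emit:
{"api": "play_rows", "payload": {
  "rows": [
    [[0,1,0],[0,0,0],0],
    [[0,0,0],[0,0,0],0]
  ]
}}

```text
clock: 55.02
position: [0.4622, -0.293, 0.053]
ee_rot: [1.0, -0.018, 0.001, 0.002]
ft_force: [3.5, -12.0, -8.0]
grip_width: 0.006
```

Emit:
{"api": "play_rows", "payload": {
  "rows": [
    [[0,-4,0],[0,0,0],0],
    [[0,-12,0],[0,0,0],0],
    [[0,-15,20],[0,0,0],0],
    [[0,0,45],[0,0,0],0],
    [[0,0,50],[0,0,0],0],
    [[0,0,40],[0,0,0],0],
    [[-10,-30,0],[0,0,0],0],
    [[-15,-40,0],[0,0,0],0],
    [[-15,-45,0],[0,0,0],0],
    [[0,0,0],[0,0,0],0]
  ]
}}

```text
clock: 56.28
position: [0.4186, -0.4404, 0.2078]
ee_rot: [1.0, -0.021, -0.001, 0.001]
ft_force: [-0.7, 0.1, -0.5]
grip_width: 0.002
```

```bash
python3 - <<'E'
from h import *
st()
i=camera("side");cv2.imwrite("pics/s35.png",i);crop(i,"s35c.png",290,180,410,290,6.5)
i=camera("top");cv2.imwrite("pics/t35.png",i);crop(i,"t35c.png",290,140,445,250,5)
E
```

```text
t 56.27 p [ 418.6 -440.4  207.8] hd -2.42 zt [-0.001 -0.001 -1.   ] F [-0.7  0.1 -0.5] g 0.1 j [-0.06  0.45  1.08  1.53 -0.4   1.4   1.  ]
```

View pics/s35c.png

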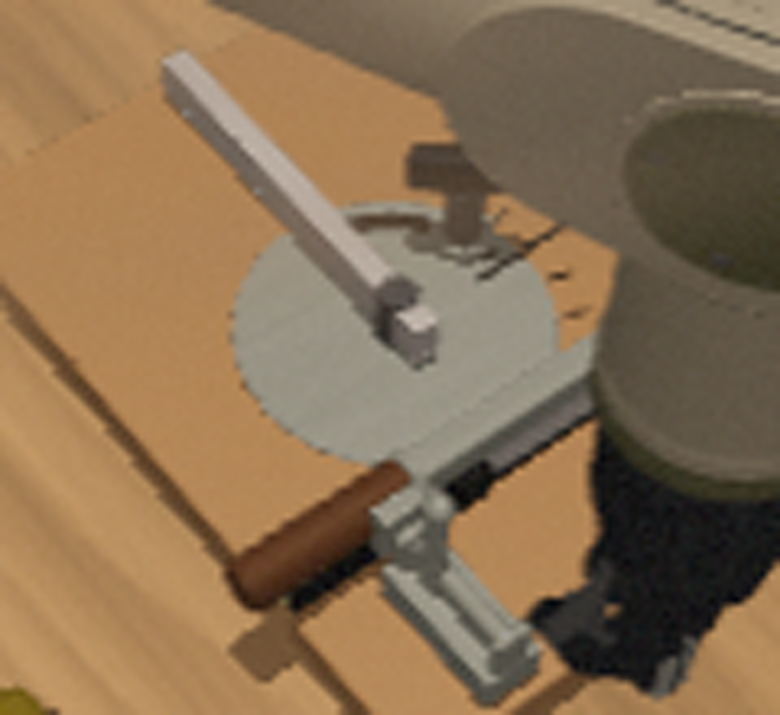

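View pics/t35c.png

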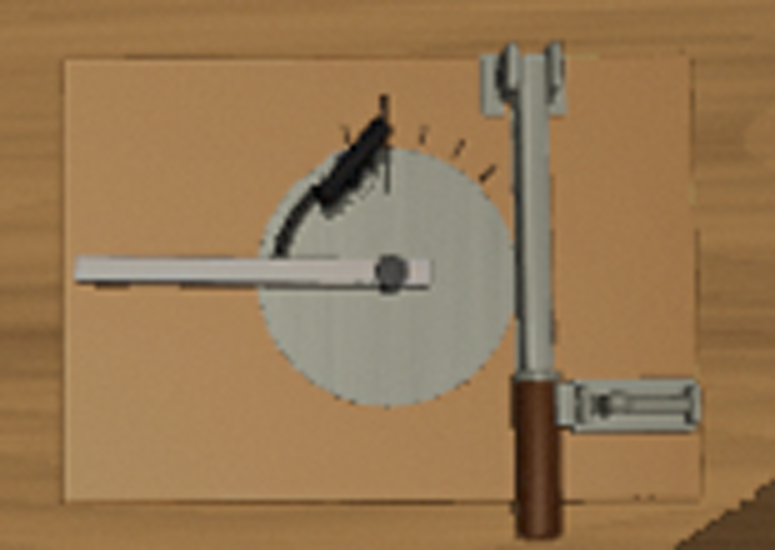

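View pics/s35.png

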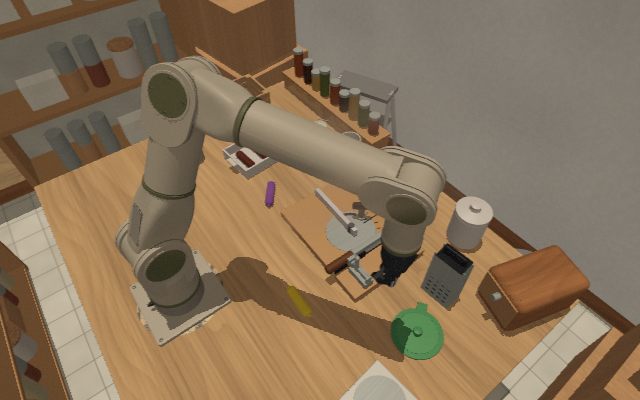

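View pics/t35.png

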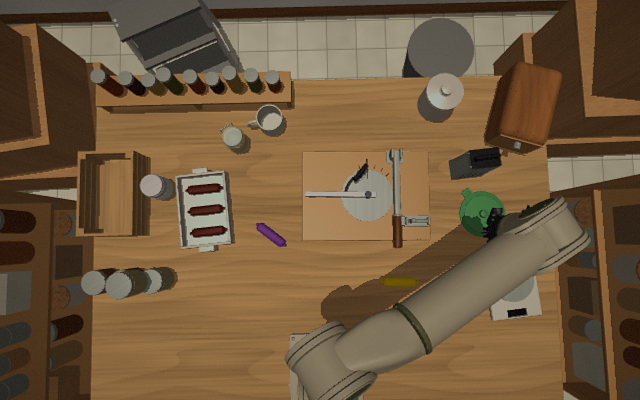

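```bash
python3 - <<'E'
from h import *
a=cv2.imread("pics/top24.png").astype(int);b=cv2.imread("pics/t35.png").astype(int)
print(np.abs(a-b)[185:202,304:345].mean(),a[186:199,310,1],b[186:199,310,1])
print(manip.hand_in())
E
```

```text
1.7034911525585843 [129 130 131 131 130 143 164 165 167 165  48  77 135] [131 131 132 134 132 146 166 166 169 167  50  80 136]
the job is handed in; nothing more can be done
None
```

The slicer is put away and the job is handed in, at about 56 s of the 208 s allowed. Everything was done in the order asked.

- **Sausages:** I found three, two on the board and one beside it. All three lie in the white dish in the last top picture. The purple and yellow look-alikes and the other pantry things were left alone.
- **Fence:** I loosened the clamp and swung the fence to the long zero mark. I then tightened the clamp until it met its stop (about 1.2 N m reaction). Tool heading and edge fits put the fence within about 0.01 rad of square. It had not moved after tightening.
- **Knife and bolt:** I pressed the knife arm down to its stop, with about 25 N reaction. I then pushed the bolt until it stopped hard after about 35 mm of estimated travel, against 34 mm full stroke. The last picture shows its post next to the keeper.

**Checks that disagreed:**
- **Height reading:** The reported tool height read about 36 mm too low. My first grasp closed on air because of this. I measured the offset by touching the counter and corrected for it afterwards.
- **Blue-channel fence fit:** It gave a yaw about 0.01–0.016 rad off the board, while the green-channel fit and the tool heading agreed within about 0.003 rad. I trusted those.
- **Zero marks:** The turntable line and the zero mark differ by under half a pixel (up to about 0.02 rad), which is too coarse in the picture to decide it either way.

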